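Load a washer onto the setting jig with the forked lifter

TASK

Pick up the forked lifter by its wooden handle with the washer lying loose on its fork, carry it level to the setting jig, lower the washer over the guide pin so that it stays on the raised brass sleeve, and draw the fork out. Then, with the flat of the fork on top of the washer, push washer and sleeve down until the washer sits on the jig's round seat, press it there firmly for a moment (about 10 N, never over 15 N on washer or jig), and lay the lifter back on its cork-topped rest as it lay at first. Do not tilt or drop the washer or touch it with the fingers, and leave the other things on the bench where they are.

Things in the scene. Friction and masses are not known exactly. Their poses are not given: they have to be found in the camera images.
- handle (a point): Forked lifter, a loose hand tool: centre of its wooden handle, the place to grip. The handle is an upright block 28 mm long (x), 14 mm thick (y: grip across this), its top 18 mm above this point; the lifter's underside is 40 mm below it. x points level from handle to fork tip, z up.
- lifter: The whole lifter, 0.13 kg; origin at its underside, 40 mm below the handle's centre, same axes. Flat steel plate 3 mm thick, 46 mm wide (y), from x = -35 to 85 mm; from x = 40 mm to the tip it is a fork of two tines, each 11 mm wide, with a 24 mm wide open slot between. Handle bottom is 3 mm above the underside.
- fork (a point): Where the washer should sit on the lifter: on the fork's top face, mid-slot, 60 mm ahead (x) of the handle's centre and 37 mm below it; the fork's underside is 3 mm lower. x to the tip, z up. The tip is 25 mm ahead, the closed end of the slot 20 mm behind.
- washer_mid (a point): Centre of the loose steel washer, 46 mm outside, 14 mm hole, 4 mm thick, about 0.05 kg (z: its axis). At the start it lies loose on the fork, off the fork point by up to 2 mm, held by friction alone.
- pin_foot (a point): Setting jig, fixed: where the axis of its upright guide pin meets the top of its square grey base (90 x 90 mm, 14 to 20 mm above the bench); z up. The pin (10 mm thick, upper 10 mm tapering to 3 mm) ends 58 mm above this point. On the pin's axis is a round steel seat, 52 mm across, its top 15 to 25 mm above this point: set anew each time, not measured, to be felt for.
- jig: The jig with seat and sleeve; origin under its base, 20 mm below pin_foot. Seat and base do not give way. The brass sleeve round the pin, 17 mm thick, goes through the fork's slot but not through the washer: as the fork goes down the washer stays on the sleeve, and the fork (3 mm thick) can go on down and be drawn out level between washer and seat.
- sleeve (a joint): How far the brass sleeve is pushed down (m): at 0 its top is 20 mm above the seat's top, at 0.020 flush with the seat, the washer then lying on the seat. Starts at 0 to 0.003, stays where it is left, needs about 3.5 N to move; the seat stops the washer hard.
- rest_top (a point): Rest, a fixed wooden block with a cork top: centre of its top face, 130 mm (x) by 80 mm (y), 22 mm above the bench. The lifter starts lying flat on it, its handle 25 mm behind this point (-x of the rest), its fork toward +x of the rest; put it back so that the handle is within 30 mm of that place.
- paste_jar: Bystander: lidded jar, 56 mm across, 65 mm high; origin at its underside's centre. Loose, between jig and rest, farther out.
- collar_ring: Bystander: loose thick steel ring, 48 mm across, 24 mm hole, 14 mm high (not the washer); origin at its underside.
- bone_folder: Bystander: loose flat pale folding tool, 150 x 18 x 5 mm; origin at its underside's centre.
- board_weight: Bystander: loose dark steel cylinder, 60 mm across, 45 mm high; origin at its underside.
- tape_roll: Bystander: loose roll of paper tape, 90 mm across, 22 mm high; origin at its underside.
- rest_spot (a point): The place on the rest's top face under the handle as it first lies: 25 mm behind the middle of the rest; z up, x along the rest.
- washer: The washer (see washer_mid); origin at its underside's centre.
- rest: The rest (see rest_top); origin at its underside, 22 mm below its top.
Things that resemble listed ones, but are neither listed nor needed, are in the scene too. There is more than one size of the lifter; the job needs the largest.

How it is judged (in metres and radians):
On the way, in this order (a step that is already met when the one before it is completed fails the run):
1. the washer is on the guide pin, resting on the raised sleeve, and the fork no longer touches it (horizontal distance between washer_mid and pin_foot below 0.004 m and z of washer_mid in the frame of pin_foot between 0.03 and 0.048 m and value of joint sleeve below 0.007 m and angle between washer_mid's own z axis and vertical below 0.15 rad and contact force between lifter and washer below 0.05 N), for 0.2 s.
2. the washer is home on the seat (sleeve pushed down to within 1.5 mm) and the lifter presses it there with at least 7 N (contact force between lifter and washer above 7 N and horizontal distance between washer_mid and pin_foot below 0.004 m and value of joint sleeve above 0.0185 m and z of washer_mid in the frame of pin_foot below 0.03 m and angle between washer_mid's own z axis and vertical below 0.06 rad), for 0.3 s.
At the end, for the whole second after the job is handed in: The washer is on the pin, pushed down with the sleeve to within 1.5 mm of the seat (centre within 4 mm of the axis, tilt under 0.06 rad); the lifter lies at rest flat on its rest (tilt under 0.09 rad), handle within 30 mm of its starting place, and no longer touches the washer (horizontal distance between washer_mid and pin_foot below 0.004 m and value of joint sleeve above 0.0185 m and z of washer_mid in the frame of pin_foot below 0.03 m and angle between washer_mid's own z axis and vertical below 0.06 rad and horizontal distance between handle and rest_spot below 0.03 m and angle between handle's own z axis and vertical below 0.09 rad and contact force between lifter and rest above 0.2 N and linear speed of each of washer, lifter below 0.02 m/s and contact force between lifter and washer below 0.05 N).
It fails at once if the washer is tilted by more than 0.3 rad or dropped to the bench (angle between washer_mid's own z axis and vertical above 0.3 rad or height (world z) of washer_mid below 0.018 m).
It fails at once if the fingers touch the washer (contact force between the fingers and washer above 0.2 N).
It fails at once if the lifter presses on the washer with more than 15 N (contact force between lifter and washer above 15 N).
It fails at once if the lifter strikes or presses on the jig with more than 15 N (contact force between lifter and jig above 15 N).
It fails at once if a bystander is moved by more than 20 mm (distance of any of paste_jar, collar_ring, bone_folder, board_weight, tape_roll from where it was at the start of the episode above 0.02 m).
It also fails if it takes over 72 s, if anything falls off the work surface, if the arm or the gripper's body presses on something with over 40 N, if the wrist force passes 120 N, or if a joint passes its speed limit or range.

ROBOT

A 6-joint arm with a two-finger parallel gripper is mounted at the origin on the work surface. World frame = base frame: x ahead of the robot, y to its left, z up, the work surface at z = 0. Lengths are in mm, angles in rad, forces in N, time in s.
With the tool pointing down it reaches from about 400 to 925 mm from the base axis. Payload 12.5 kg.
Tool frame: the origin (TCP) lies midway between the tips of the shut fingers; the grasp point (between the pads) lies 19 mm behind it; z points along the fingers, y is the direction in which the jaws open and shut (so a half turn about z gives the same grasp; the last joint's range is limited). The gripper opens to 95 mm and grips with 3 to 60 N. Pads are 20 mm wide; open, the fingers measure 119 mm over their backs; the gripper's body (75 mm by 180 mm) begins 59 mm behind the grasp point.
Start: joints at [-1.35, 0.491, 1.559, -0, 1.092, -0.106], TCP at [200.658, -591.935, 181.761] pointing down, gripper open.
Joint ranges: [-3.1, 3.1], [-0.84, 2.19], [0.05, 2.79], [-1.13, 4.28], [0.06, 2.93], [-2.69, 2.69]. Speed limits (rad/s): [2.22, 2.22, 2.79, 3.14, 3.14, 3.14].

INTERFACE

Orientations are given as [roll, pitch, yaw] about the fixed x, y, z axes, in that order (R = Rz(yaw) Ry(pitch) Rx(roll)).
In Python, from cell import env gives the robot as it stands.
- The arm moves only by the tool drive_tool, never from a script. Its argument "increments" is a list of rows, each a list of 2 entries, a list of its own where there are three numbers: the shift along the tool's x, y, z as a fraction of full scale, then the turn, a rotation vector about the tool's x, y, z as a fraction of full scale. In form: [[[x, y, z], [ax, ay, az]], ...]. A call has 1 to 5 rows; each row shifts and turns the commanded pose from where the row before left it, along the tool's axes as they then stand; what a row does not reach is not made up. Full scale, the value 1, is 30 mm for a shift and 0.08 rad for a turn. A row lasts 1/12 s, in which the tool goes at most 41.7 mm and 7.16 degrees, less where a joint would pass 70% of its speed; a pose out of reach is approached as far as the arm can. A call with a number of a shift or a turn outside -1 to 1 is refused whole. A call with a gripper value outside its range is refused whole. "jaw" is the opening, from -1 (shut) to 1 (fully open), so that 0 is half open, set as the call begins (left out, the last holds). The fingers move at their own pace and stop on an object; the grip force is fixed at half the most. Time passes only in rows, so rows that do not move let the fingers close. It gives the time, the measured TCP pose, the force and the opening at its end, in the units of the state.
- env.state(): the state, without advancing time (a new reading comes with each control period).
- env.read_camera(name): name is "scene" or "top" or "wrist"; returns a dict with "pixels" (420x560x3 uint8, blue, green, red), "vertical_fov" (degrees; the focal length in pixels is half the picture's height over the tangent of half this angle, whatever the lens; pixels are square), "cx", "cy" (the principal point, pixels), "world_to_cam" (4x4, takes a point from world to camera coordinates). Camera axes: x right, y down, z forward; pixel columns grow to the right and rows downward; lengths in mm; the calibration is good to about 2 mm. The wrist camera is an equidistant fisheye: a pixel r from the principal point sees the ray r / f radians off the axis. A picture is of the moment at which its call begins. There is no depth.
- env.job_done(): hands the job in, once; it reports no verdict.
Trained networks look in a picture, given as the dict that the camera call returned (one of the last four; its "shot" number tells which), for a name from the list of things; names that differ only in an ending like _2 or _b are one class to them, and where a whole thing is asked for, a point or a joint stands for the part that bears it (a point fixed in the world has none). Each returns a list of dicts, best first, with "score" (0 to 1); they miss things now and then, are a little off and sometimes report something else, mostly with a low value. They report only what shows in the picture. A call takes as long as a camera call. They do not tell look-alikes from the thing itself.
- env.boxes_of(target, picture): "point" ([x, y, z] in mm, in world coordinates, good to about 4 mm: the middle of the surface that is visible of it).
- env.tip_of(target, picture): "point" ([x, y, z] in mm, in world coordinates, good to about 4 mm: a listed point, or the origin of a listed thing).
The state is a dict: "t": time; "joints": joint angles; "qvel": joint speeds; "tau": joint torques, N m; "eef_pos": TCP position; "tcp_rot": TCP orientation; "ft_force": force on the tool from outside, world axes, zero at the start; "moment": the same for the moment, N m; "opening": opening from 0.0 (shut) to 1.0 (fully open).
Only numpy, scipy, OpenCV 4.12 (cv2) and the standard library are available. Lean on these libraries where they do the work, as an engineer would, in place of code of your own. Each camera call takes 0.05 s, during which the arm holds its last target.

## Working session

There is one attempt and no reset: what is moved stays moved. The work goes in short steps, Python scripts to look and compute and a tool call to move; the robot and the scene stay as the last step left them, time stands still between calls to the robot, and variables do not carry over. Pictures are saved under pics/ and viewed, and the job is handed in when it is done.

Besides the shell and the picture viewer there is one more tool, called after ">>>" by a JSON object that holds its "fn" and its "kwargs". drive_tool: Moves the arm, as the interface text tells. Its arguments: {"type":"object","properties":{"increments":{"type":"array","items":{"type":"array"}},"jaw":{"type":"number"}},"required":["increments"]}

```bash
ls; mkdir -p pics
cat > h.py <<'E'
import numpy as np, cv2
from cell import env
def shot(n,f):
    p=env.read_camera(n); cv2.imwrite('pics/'+f,p['pixels']); return p
def foc(p): return p['pixels'].shape[0]/2/np.tan(np.radians(p['vertical_fov'])/2)
def proj(p,X,fish=False):
    c=(p['world_to_cam']@np.append(X,1))[:3]; f=foc(p)
    if fish:
        r=np.hypot(c[0],c[1]); th=np.arctan2(r,c[2]); return np.array([p['cx']+f*th*c[0]/r,p['cy']+f*th*c[1]/r])
    return np.array([p['cx']+f*c[0]/c[2],p['cy']+f*c[1]/c[2]])
def ray(p,u,v,fish=False):
    f=foc(p);x,y=u-p['cx'],v-p['cy']
    if fish:
        r=np.hypot(x,y)+1e-9;th=r/f;d=np.array([np.sin(th)*x/r,np.sin(th)*y/r,np.cos(th)])
    else: d=np.array([x/f,y/f,1])
    M=p['world_to_cam'];R=M[:3,:3];return -R.T@M[:3,3],R.T@d
def atz(p,u,v,z,fish=False):
    o,d=ray(p,u,v,fish);return o+d*(z-o[2])/d[2]
E
python3 - <<'E'
from h import *
s=shot('scene','s0.png');t=shot('top','t0.png');
st=env.state();print(st)
for n,p in(('scene',s),('top',t)):
    for k in ['handle','fork','washer_mid','pin_foot','rest_top','rest_spot','paste_jar','collar_ring','bone_folder','board_weight','tape_roll']:
        for r in env.tip_of(k,p)[:4]:
            print(n,k,np.round(r['point']),round(r['score'],2),np.round(proj(p,r['point'])))
w=shot('wrist','w0.png')
E
```

```text
pics
{'t': 0.1, 'joints': array([-1.34957660e+00,  4.91475478e-01,  1.55941071e+00, -3.09388473e-05,
        1.09167004e+00, -1.05618306e-01]), 'qvel': array([-0.00060207, -0.00073138, -0.00071231,  0.00148216, -0.00090752,
       -0.00020448]), 'tau': array([ 2.59888722e-03, -6.13621402e+01, -2.58605647e+01,  6.94131106e-02,
        4.70061880e-02, -5.39145663e-05]), 'eef_pos': array([ 200.60371732, -591.66716176,  181.22733503]), 'tcp_rot': array([-3.14063156e+00, -7.42933340e-05,  3.26852269e-01]), 'ft_force': array([-0.28533635,  0.04735077, -0.17132039]), 'moment': array([-0.03376557, -0.01081462,  0.0177877 ]), 'opening': 0.9962405051254978}
scene handle [ 413. -152.   25.] 0.96 [317. 154.]
scene handle [ 552. -202.   63.] 0.72 [260. 160.]
scene handle [ 568. -355.   30.] 0.6 [218. 137.]
scene fork [ 604. -381.   -2.] 0.93 [202. 146.]
scene fork [ 439. -185.    5.] 0.75 [300. 157.]
scene fork [ 609. -189.   25.] 0.73 [245. 186.]
scene washer_mid [ 551. -202.   62.] 0.7 [260. 161.]
scene washer_mid [ 610. -191.   27.] 0.69 [244. 185.]
scene washer_mid [527. 146.  -6.] 0.54 [369.
[... 713 characters left out ...]
9 [432. 220.]
top handle [ 546. -206.   60.] 0.85 [361. 232.]
top fork [ 438. -185.    1.] 0.8 [350. 289.]
top fork [ 611. -194.   26.] 0.71 [352. 203.]
top fork [ 605. -382.    6.] 0.58 [442. 206.]
top washer_mid [ 552. -202.   27.] 0.64 [357. 232.]
top washer_mid [ 612. -188.   29.] 0.54 [349. 202.]
top pin_foot [531. 150.  17.] 0.62 [185. 246.]
top rest_top [ 576. -196.   23.] 0.61 [353. 220.]
top rest_spot [ 554. -202.   22.] 0.69 [357. 231.]
top paste_jar [708.  -8.  -1.] 0.85 [261. 164.]
top collar_ring [489.  -2.   0.] 0.87 [260. 266.]
top bone_folder [601. -11.  -0.] 0.83 [263. 213.]
top board_weight [756. 106.  -4.] 0.95 [209. 144.]
top tape_roll [ 753. -101.   -6.] 0.67 [304. 144.]
```

View pics/s0.png

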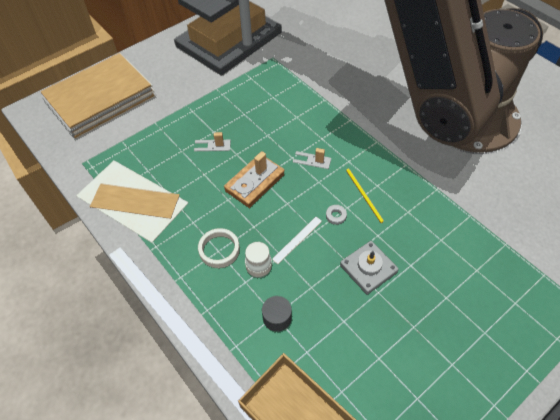

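View pics/t0.png

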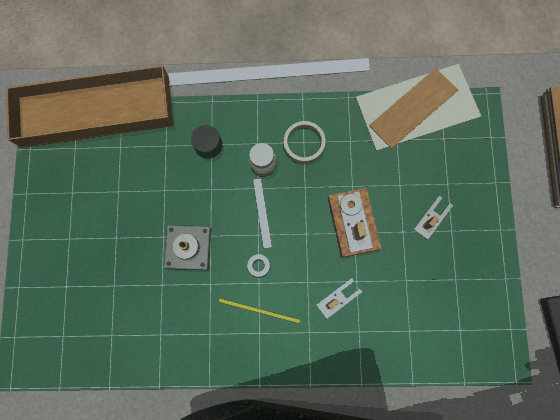

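View pics/w0.png

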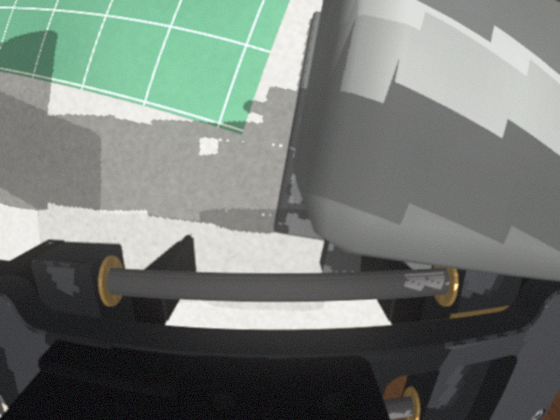

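Run:
```python
import cv2
for n,b,o in(('s0',(200,110,350,230),'s0c'),('s0',(300,200,440,310),'s0j'),('t0',(310,170,460,290),'t0c'),('t0',(130,190,240,300),'t0j')):
    a=cv2.imread(f'pics/{n}.png')[b[1]:b[3],b[0]:b[2]];cv2.imwrite(f'pics/{o}.png',cv2.resize(a,None,fx=5,fy=5,interpolation=cv2.INTER_CUBIC))
```

```text
(no output)
```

View pics/s0c.png

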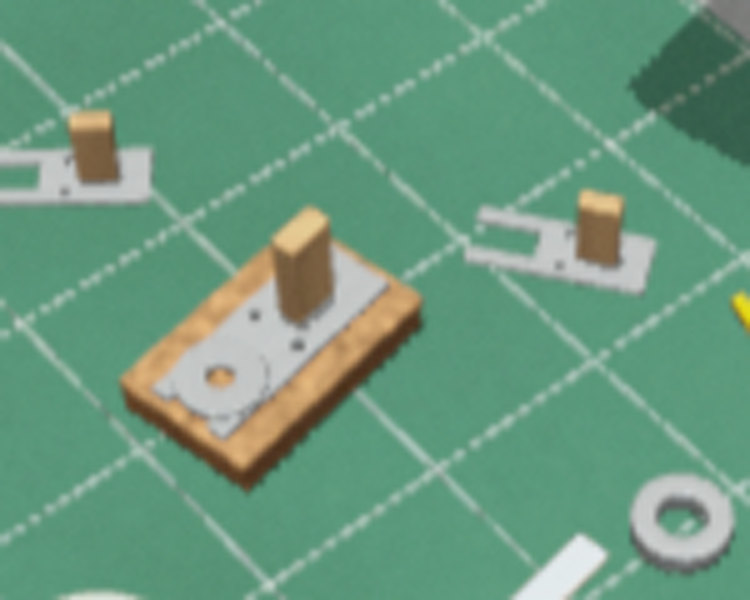

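View pics/t0c.png

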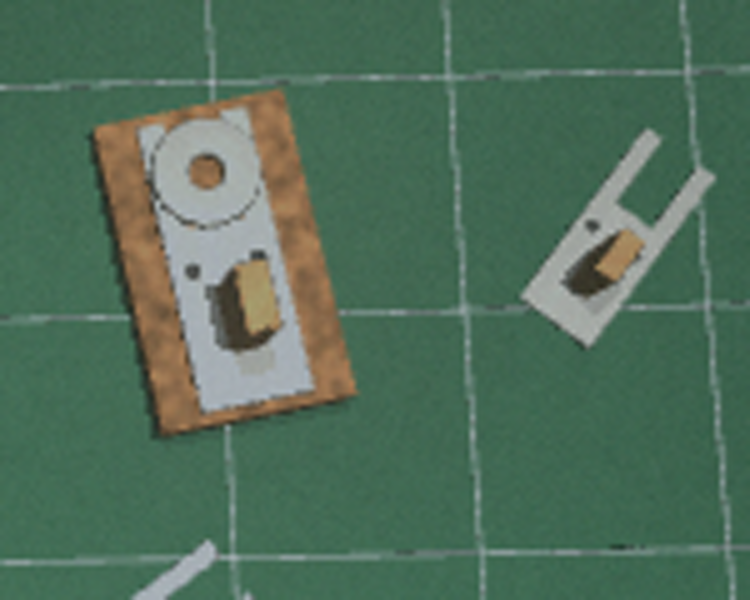

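View pics/s0j.png

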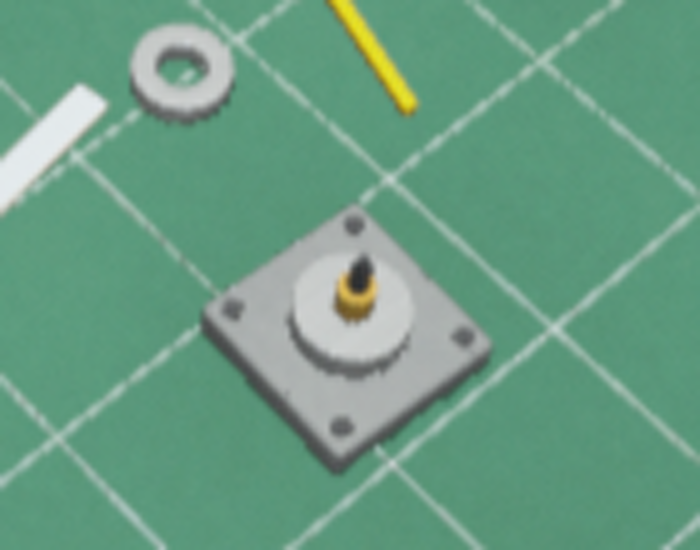

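View pics/t0j.png

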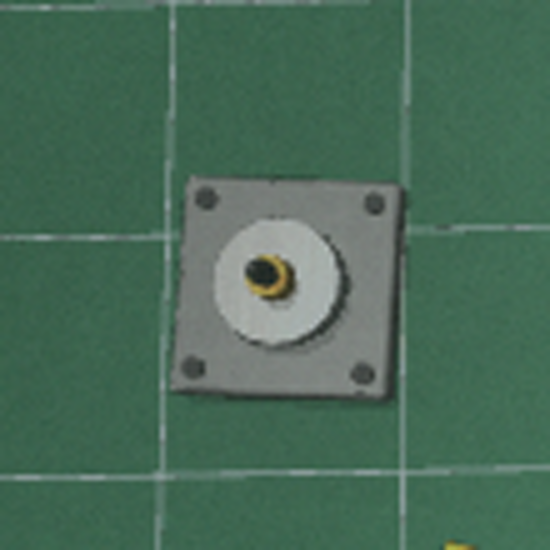

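Candidates for the handle, by scene pixel: (260,160), on the rest with the washer, largest; (317,154) and (218,137), smaller, bare, lying on the mat. I choose (260,160), and the close crop shows the washer on its fork with the cork rest beneath.

Run:
```python
from h import *
t=env.read_camera('top');w=env.read_camera('wrist')
c=[atz(t,*q,22) for q in((329,195.6),(367,188.4),(381,248.6),(342,257))]
print(np.round(c,1),np.round(np.mean(c,0),1))
for a,b in((3,0),(2,1)):
    d=c[b]-c[a];print(np.hypot(*d[:2]),np.arctan2(d[1],d[0]))
d=c[0]-c[1];print(np.hypot(*d[:2]),np.arctan2(-d[0],d[1]))
o,_=ray(w,280,210,True)
M=w['world_to_cam'];s=env.state();
from scipy.spatial.transform import Rotation as Ro
R=Ro.from_euler('xyz',s['tcp_rot']).as_matrix()
print('cam in tcp',R.T@(o-s['eef_pos']),'\n',np.round(R.T@M[:3,:3].T,3),foc(w),w['cx'],w['cy'],w['vertical_fov'],w['shot'])
# ray of washer hole, fork
print(atz(t,310+207/5,170+172/5,29), 'washer centre')
print('handle top',atz(t,310+257/5,170+297/5,80))
print('seat',atz(t,130+277/5,190+282/5,36),'pintop',atz(t,130+262/5,190+272/5,75))
```

```text
[[ 629.3 -148.5   22. ]
 [ 642.7 -227.3   22. ]
 [ 517.3 -249.    22. ]
 [ 501.9 -169.9   22. ]] [ 572.8 -198.7   22. ]
129.18055414096108 0.16707721600171507
127.24543986730343 0.1715151204725806
79.95290325576887 0.16838254219633456
cam in tcp [  66.98347114    0.53686358 -202.73321115] 
 [[-0.    -0.972 -0.237]
 [ 1.    -0.     0.   ]
 [-0.    -0.237  0.972]] 325.19226210127806 277.8047500183245 212.1365961034948 65.70646984690485 5
[ 608.25579182 -192.76365732   29.        ] washer centre
handle top [ 548.38639429 -202.91658808   80.        ]
seat [528.12687699 144.72007971  36.        ] pintop [527.22194748 141.98568378  75.        ]
```

>>> {"fn": "drive_tool", "kwargs": {"increments": [[[0.5, -0.28, 0], [0, 0, 0]], [[0.9, -0.5, 0], [0, 0, 0]], [[0.9, -0.5, 0], [0, 0, 0]], [[0.9, -0.5, 0], [0, 0, 0]], [[0.9, -0.5, 0], [0, 0, 0]]], "jaw": 1}}

```text
t: 1.77
eef_pos: [296.2, -485.9, 181.8]
tcp_rot: [3.142, -0.0, 0.327]
ft_force: [0.1, -0.1, -0.1]
opening: 1.0
```

>>> {"fn": "drive_tool", "kwargs": {"increments": [[[0.9, -0.5, 0], [0, 0, 0.5]], [[0.9, -0.5, 0], [0, 0, 0.5]], [[0.9, -0.5, 0], [0, 0, 0.5]], [[0.9, -0.5, 0], [0, 0, 0.5]], [[0.9, -0.5, 0], [0, 0, 0]]]}}

```text
t: 2.18
eef_pos: [408.6, -380.1, 182.0]
tcp_rot: [3.142, -0.0, 0.164]
ft_force: [-0.0, -0.1, -0.3]
opening: 1.003
```

```bash
cat >> h.py <<'E'
from scipy.spatial.transform import Rotation as Ro
def togo(target,yaw=None,rp=True):
    s=env.state();R=Ro.from_euler('xyz',s['tcp_rot'])
    d=R.inv().apply(np.array(target)-s['eef_pos'])
    print('t',round(s['t'],2),'pos',np.round(s['eef_pos'],2),'rot',np.round(s['tcp_rot'],4),'F',np.round(s['ft_force'],2),'open',round(s['opening'],3))
    print('togo mm',np.round(d,2),'frac',np.round(d/30,3))
    if yaw is not None:
        T=Ro.from_euler('xyz',[np.pi,0,yaw]);print('turn frac',np.round((R.inv()*T).as_rotvec()/.08,3))
E
python3 -c "
from h import *
togo([548,-203,180],0.169)"
```

```text
t 2.18 pos [ 408.63 -380.09  181.97] rot [ 3.1415e+00 -1.0000e-04  1.6440e-01] F [-0.05 -0.15 -0.25] open 1.003
togo mm [ 166.47 -151.89    1.98] frac [ 5.549 -5.063  0.066]
turn frac [ 0.001 -0.002 -0.057]
```

>>> {"fn": "drive_tool", "kwargs": {"increments": [[[0.9, -0.84, 0], [0, 0, -0.05]], [[0.9, -0.84, 0], [0, 0, 0]], [[0.9, -0.84, 0], [0, 0, 0]], [[0.9, -0.84, 0], [0, 0, 0]], [[0.9, -0.84, 0], [0, 0, 0]]]}}

```text
t: 2.6
eef_pos: [520.1, -232.7, 181.9]
tcp_rot: [3.141, -0.0, 0.171]
ft_force: [-0.1, -1.1, -0.1]
opening: 1.003
```

>>> {"fn": "drive_tool", "kwargs": {"increments": [[[0.6, -0.5, 0], [0, 0, 0]], [[0, 0, 0], [0, 0, 0]], [[0, 0, 0], [0, 0, 0]]]}}

```text
t: 2.85
eef_pos: [534.9, -215.6, 181.7]
tcp_rot: [3.142, 0.0, 0.174]
ft_force: [-0.7, -0.7, -0.2]
opening: 1.0
```

```bash
python3 -c "
from h import *
togo([548,-203,180],0.169)
w=shot('wrist','w1.png')
for k in ['handle','washer_mid','fork','rest_spot','rest_top']:
  for r in env.tip_of(k,w)[:2]: print(k,np.round(r['point'],1),round(r['score'],2),np.round(proj(w,r['point'],True)))
"
```

```text
t 2.85 pos [ 534.93 -215.6   181.66] rot [3.1416e+00 2.0000e-04 1.7350e-01] F [-0.69 -0.67 -0.24] open 1.0
togo mm [ 15.05 -10.15   1.65] frac [ 0.502 -0.338  0.055]
turn frac [0.    0.002 0.057]
handle [ 407.8 -150.    29.8] 0.96 [207. 287.]
handle [ 546.3 -201.9   62.1] 0.87 [266. 188.]
washer_mid [ 607.5 -193.8   27.4] 0.81 [269. 127.]
fork [ 606.7 -380.9    2.6] 0.77 [418. 159.]
fork [ 436.9 -182.5    1.2] 0.63 [239. 261.]
```

View pics/w1.png

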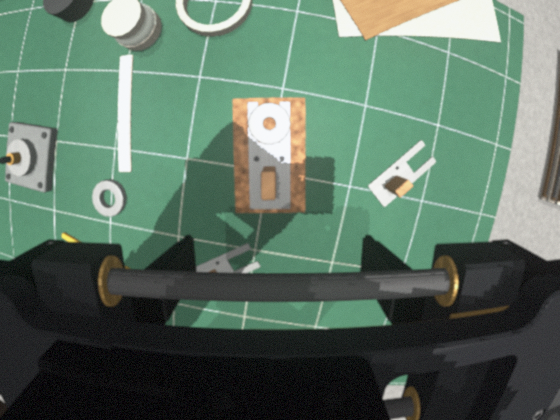

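```bash
python3 -c "
from h import *
a=cv2.imread('pics/w1.png')[90:220,220:320];cv2.imwrite('pics/w1c.png',cv2.resize(a,None,fx=6,fy=4.6*6/4.6*0.75,interpolation=cv2.INTER_CUBIC) if 0 else cv2.resize(a,(460,598),interpolation=cv2.INTER_CUBIC))"
```

```text
(no output)
```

View pics/w1c.png

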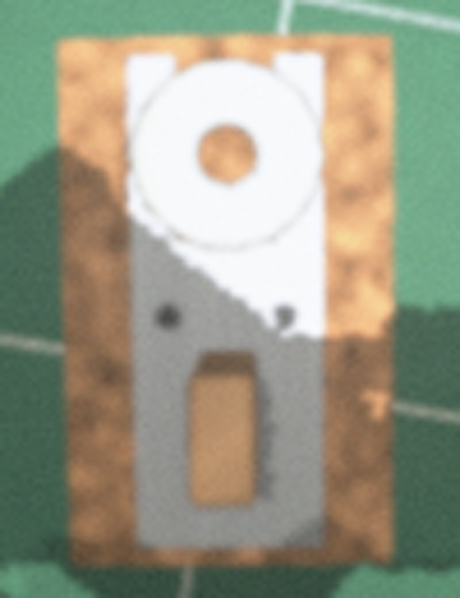

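Run:
```python
from h import *
w=env.read_camera('wrist')
P=lambda u,v,z: atz(w,220+u/4.6,90+v/4.6,z,True)
def yaw(a,b): d=a-b; return np.arctan2(d[1],d[0]),np.hypot(*d[:2])
print('plate L',yaw(P(127,58,25),P(136,545,25)),'R',yaw(P(323,58,25),P(323,545,25)))
print('rest L',yaw(P(58,40,22),P(71,562,22)),'R',yaw(P(392,37,22),P(392,562,22)))
print('handle top',yaw(P(189,375,80),P(189,503,80)),yaw(P(255,375,80),P(255,503,80)),P(222,440,80))
print('washer',P(227,154,29),'hole',P(227,154,27))
print('plate centre', np.mean([P(127,58,25),P(136,545,25),P(323,58,25),P(323,545,25)],0))
print('rest centre', np.mean([P(58,40,22),P(71,562,22),P(392,37,22),P(392,562,22)],0))
togo(np.append(P(222,440,80)[:2],180),.17)
```

```text
plate L (np.float64(0.1767219395704379), np.float64(118.94506707688278)) R (np.float64(0.17402538871968903), np.float64(118.67038249434432))
rest L (np.float64(0.17776857999318021), np.float64(129.17367907930537)) R (np.float64(0.17964056402947637), np.float64(129.40958182936012))
handle top (np.float64(0.1599150177814677), np.float64(26.75200502023359)) (np.float64(0.16799937944608456), np.float64(26.728831965529537)) [ 551.04691991 -206.3928846    80.        ]
washer [ 610.53666467 -196.14104891   29.        ] hole [ 610.59478379 -196.07964371   27.        ]
plate centre [ 575.10525313 -201.95990066   25.        ]
rest centre [ 575.30351595 -202.01741177   22.        ]
t 3.2 pos [ 534.1  -217.96  181.82] rot [ 3.1415 -0.      0.1695] F [-0.37  0.16  0.15] open 0.998
togo mm [18.66 -8.54  1.82] frac [ 0.622 -0.285  0.061]
turn frac [ 0.002 -0.001 -0.006]
```

>>> {"fn": "drive_tool", "kwargs": {"increments": [[[0.3, -0.15, 0.4], [0, 0, 0]], [[0.32, -0.16, 0.6], [0, 0, 0]], [[0, 0, 0.3], [0, 0, 0]], [[0, 0, 0], [0, 0, 0]], [[0, 0, 0], [0, 0, 0]]]}}

```text
t: 3.62
eef_pos: [551.0, -204.9, 142.1]
tcp_rot: [-3.141, 0.001, 0.171]
ft_force: [-0.7, -0.0, 0.5]
opening: 0.999
```

>>> {"fn": "drive_tool", "kwargs": {"increments": [[[0, 0, 0], [0, 0, 0]], [[0, 0, 0], [0, 0, 0]]]}}

```text
t: 3.78
eef_pos: [551.4, -205.3, 143.4]
tcp_rot: [3.141, -0.001, 0.171]
ft_force: [0.0, -0.4, 0.5]
opening: 1.003
```

Run:
```python
from h import *
togo([551.5,-204.5,43],.175)
w=shot('wrist','w2.png')
import pickle; pickle.dump({k:w[k] for k in w},open('w2.pkl','wb'))
togo([551.5,-204.5,43],.175)
a=w['pixels'][60:260,190:350];cv2.imwrite('pics/w2c.png',cv2.resize(a,None,fx=3,fy=3,interpolation=cv2.INTER_CUBIC))
```

```text
t 3.78 pos [ 551.38 -205.29  143.39] rot [ 3.1409e+00 -8.0000e-04  1.7050e-01] F [ 0.02 -0.43  0.5 ] open 1.003
togo mm [  0.18  -0.83 100.39] frac [ 0.006 -0.028  3.346]
turn frac [ 0.009 -0.01  -0.056]
t 3.83 pos [ 551.38 -205.27  143.45] rot [ 3.1408e+00 -9.0000e-04  1.7050e-01] F [ 0.54 -0.38 -0.44] open 1.002
togo mm [  0.16  -0.81 100.45] frac [ 0.005 -0.027  3.348]
turn frac [ 0.01  -0.011 -0.056]
```

View pics/w2c.png

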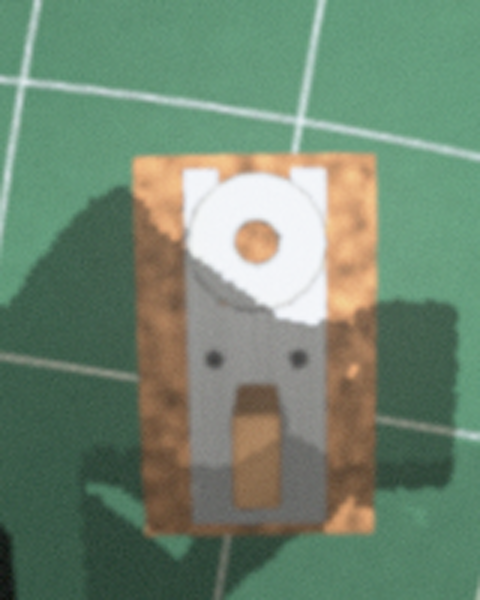

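Run:
```python
from h import *
import pickle
w=pickle.load(open('w2.pkl','rb'))
P=lambda u,v,z: atz(w,190+(u)/3,60+(v)/3,z,True)
def yaw(a,b): d=a-b; return round(float(np.arctan2(d[1],d[0])),4),round(float(np.hypot(*d[:2])),1)
print('plate L',yaw(P(184,170,25),P(191,523,25)),'R',yaw(P(328,168,25),P(327,523,25)))
print('rest L',yaw(P(133,157,22),P(146,534,22)),'R',yaw(P(377,155,22),P(376,533,22)))
print('handle top',yaw(P(232,415,80),P(234,508,80)),yaw(P(280,415,80),P(280,508,80)),P(256.5,462,80))
W=P(257,241,29);print('washer',W)
pc=np.mean([P(184,170,25),P(191,523,25),P(328,168,25),P(327,523,25)],0)
rc=np.mean([P(133,157,22),P(146,534,22),P(377,155,22),P(376,533,22)],0)
u=np.array([np.cos(.175),np.sin(.175),0])
print('plate centre', pc,'->handle',pc-25*u,'fork',pc+35*u,'rest',rc,rc-25*u)
```

```text
plate L (0.1774, 119.7) R (0.1784, 120.3)
rest L (0.1842, 129.7) R (0.1867, 129.8)
handle top (0.1839, 27.0) (0.1745, 27.0) [ 551.83276046 -203.72384825   80.        ]
washer [ 611.6810415  -193.34429912   29.        ]
plate centre [ 576.05748582 -199.57438391   25.        ] ->handle [ 551.43932235 -203.92708735   25.        ] fork [ 610.52291468 -193.48059909   25.        ] rest [ 576.06371119 -199.72625176   22.        ] [ 551.44554772 -204.0789552    22.        ]
```

>>> {"fn": "drive_tool", "kwargs": {"increments": [[[0.017, -0.048, 0.5], [0.01, -0.01, -0.09]], [[0, 0, 0.8], [0, 0, 0]], [[0, 0, 0.8], [0, 0, 0]], [[0, 0, 0.6], [0, 0, 0]], [[0, 0, 0.4], [0, 0, 0]]]}}

```text
t: 4.25
eef_pos: [551.0, -203.4, 48.5]
tcp_rot: [-3.14, 0.002, 0.178]
ft_force: [0.2, 0.3, -0.8]
opening: 0.998
```

>>> {"fn": "drive_tool", "kwargs": {"increments": [[[0, 0, 0.2], [0, 0, 0]], [[0, 0, 0], [0, 0, 0]], [[0, 0, 0], [0, 0, 0]], [[0, 0, 0], [0, 0, 0]]]}}

```text
t: 4.58
eef_pos: [551.9, -203.7, 44.8]
tcp_rot: [3.141, -0.0, 0.178]
ft_force: [0.2, 0.4, 0.7]
opening: 1.0
```

Run:
```python
from h import *
togo([551.6,-203.8,43],.178)
w=shot('wrist','w3.png')
import pickle; pickle.dump({k:w[k] for k in w},open('w3.pkl','wb'))
```

```text
t 4.58 pos [ 551.95 -203.68   44.79] rot [ 3.1413e+00 -5.0000e-04  1.7800e-01] F [0.17 0.4  0.69] open 1.0
togo mm [-0.37  0.06  1.79] frac [-0.012  0.002  0.06 ]
turn frac [ 0.003 -0.006 -0.   ]
```

View pics/w3.png

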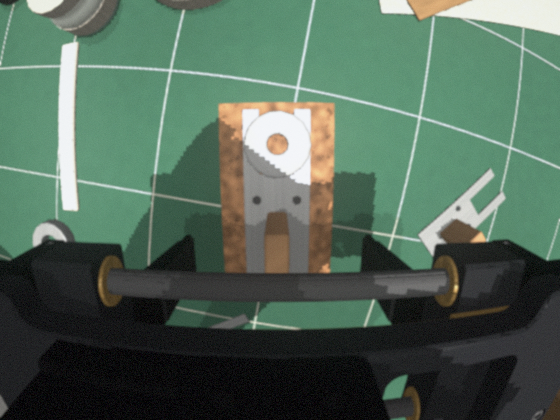

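>>> {"fn": "drive_tool", "kwargs": {"increments": [[[-0.01, 0, 0.06], [0, 0, 0]], [[0, 0, 0], [0, 0, 0]], [[0, 0, 0], [0, 0, 0]], [[0, 0, 0], [0, 0, 0]], [[0, 0, 0], [0, 0, 0]]], "jaw": -0.55}}

```text
t: 5.05
eef_pos: [551.2, -203.5, 42.0]
tcp_rot: [-3.141, 0.001, 0.178]
ft_force: [0.9, -0.2, 1.4]
opening: 0.707
```

>>> {"fn": "drive_tool", "kwargs": {"increments": [[[0, 0, 0], [0, 0, 0]], [[0, 0, 0], [0, 0, 0]], [[0, 0, 0], [0, 0, 0]], [[0, 0, 0], [0, 0, 0]]]}}

```text
t: 5.38
eef_pos: [551.1, -203.5, 41.9]
tcp_rot: [-3.141, 0.001, 0.178]
ft_force: [-0.0, 0.4, -0.5]
opening: 0.425
```

>>> {"fn": "drive_tool", "kwargs": {"increments": [[[0, 0, 0], [0, 0, 0]]], "jaw": -0.64}}

```text
t: 5.47
eef_pos: [551.2, -203.4, 41.9]
tcp_rot: [-3.141, 0.001, 0.178]
ft_force: [-0.7, -0.1, 0.4]
opening: 0.355
```

>>> {"fn": "drive_tool", "kwargs": {"increments": [[[0, 0, 0], [0, 0, 0]], [[0, 0, 0], [0, 0, 0]]], "jaw": -0.68}}

```text
t: 5.63
eef_pos: [551.1, -203.4, 41.9]
tcp_rot: [-3.141, 0.001, 0.178]
ft_force: [1.1, -0.2, 0.4]
opening: 0.214
```

>>> {"fn": "drive_tool", "kwargs": {"increments": [[[0, 0, 0], [0, 0, 0]], [[0, 0, 0], [0, 0, 0]], [[0, 0, 0], [0, 0, 0]], [[0, 0, 0], [0, 0, 0]], [[0, 0, 0], [0, 0, 0]]], "jaw": -1}}

```text
t: 6.05
eef_pos: [551.1, -203.4, 41.9]
tcp_rot: [-3.141, 0.001, 0.178]
ft_force: [-0.4, 0.4, 0.1]
opening: 0.144
```

Run:
```python
from h import *
togo([551.6,-203.8,43],.178)
w=shot('wrist','w4.png')
a=w['pixels'][80:290,170:380];cv2.imwrite('pics/w4c.png',cv2.resize(a,None,fx=2.8,fy=2.8,interpolation=cv2.INTER_CUBIC))
import pickle; pickle.dump({k:w[k] for k in w},open('w4.pkl','wb'))
```

```text
t 6.05 pos [ 551.14 -203.4    41.9 ] rot [-3.1408e+00  9.0000e-04  1.7800e-01] F [-0.43  0.38  0.1 ] open 0.144
togo mm [ 0.38  0.47 -1.1 ] frac [ 0.013  0.016 -0.037]
turn frac [-0.01   0.011  0.   ]
```

View pics/w4c.png

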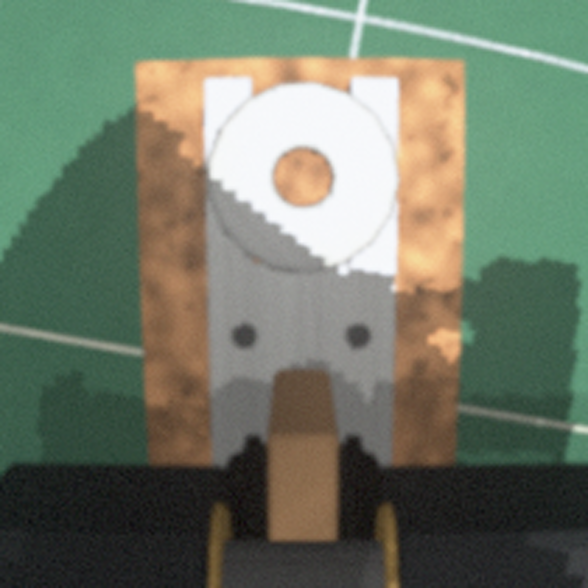

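Gripped: opening 0.144 matches 14 mm, and the washer hole is still mid-slot at crop (303,177). Lifting gently.

>>> {"fn": "drive_tool", "kwargs": {"increments": [[[0, 0, -0.03], [0, 0, 0]], [[0, 0, -0.06], [0, 0, 0]], [[0, 0, -0.1], [0, 0, 0]], [[0, 0, -0.1], [0, 0, 0]], [[0, 0, -0.1], [0, 0, 0]]]}}

```text
t: 6.52
eef_pos: [551.2, -203.5, 54.0]
tcp_rot: [-3.141, 0.001, 0.178]
ft_force: [0.1, 0.4, -1.7]
opening: 0.147
```

Run:
```python
from h import *
import pickle
togo([551.6,-203.8,115],.178)
w4=pickle.load(open('w4.pkl','rb'))
W=atz(w4,170+303.3/2.8,80+176.7/2.8,29,True); R=Ro.from_euler('xyz',[-3.1408,.0009,.178])
print('washer world',W,'in tcp',R.inv().apply(W-np.array([551.14,-203.4,41.9])))
w=shot('wrist','w5.png')
a=w['pixels'][80:290,170:380];cv2.imwrite('pics/w5c.png',cv2.resize(a,None,fx=2.8,fy=2.8,interpolation=cv2.INTER_CUBIC))
```

```text
t 6.52 pos [ 551.19 -203.48   54.  ] rot [-3.141e+00  8.000e-04  1.780e-01] F [ 0.09  0.44 -1.75] open 0.147
togo mm [  0.3    0.35 -61.  ] frac [ 0.01   0.012 -2.033]
turn frac [-0.008  0.009  0.   ]
washer world [ 611.6322115  -193.29783775   29.        ] in tcp [61.33671095  0.77847881 12.84418914]
```

View pics/w5c.png

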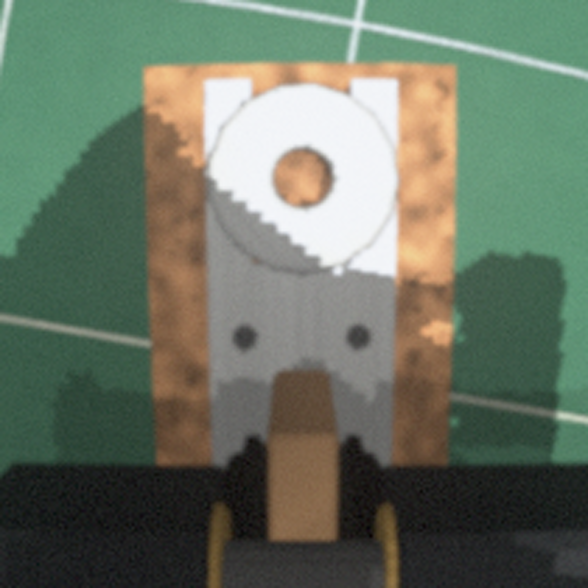

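>>> {"fn": "drive_tool", "kwargs": {"increments": [[[0, 0, -0.2], [0, 0, 0]], [[0, 0, -0.3], [0, 0, 0]], [[0, 0, -0.4], [0, 0, 0]], [[0, -0.08, -0.4], [0, 0, 0]], [[0, -0.16, -0.4], [0, 0, 0]]]}}

```text
t: 6.98
eef_pos: [550.0, -196.5, 106.0]
tcp_rot: [-3.141, 0.0, 0.178]
ft_force: [0.1, 0.1, -1.8]
opening: 0.142
```

>>> {"fn": "drive_tool", "kwargs": {"increments": [[[-0.02, -0.25, -0.3], [0, 0, 0]], [[-0.04, -0.34, -0.2], [0, 0, 0]], [[-0.05, -0.42, -0.1], [0, 0, 0]], [[-0.05, -0.45, 0], [0, 0, 0]], [[-0.05, -0.45, 0], [0, 0, 0]]]}}

```text
t: 7.4
eef_pos: [532.8, -139.4, 122.5]
tcp_rot: [-3.141, 0.001, 0.178]
ft_force: [-0.1, 0.3, -2.0]
opening: 0.141
```

>>> {"fn": "drive_tool", "kwargs": {"increments": [[[-0.05, -0.45, 0], [0, 0, 0]], [[-0.05, -0.45, 0], [0, 0, 0]], [[-0.05, -0.45, 0], [0, 0, 0]], [[-0.05, -0.45, 0], [0, 0, 0]], [[-0.05, -0.45, 0], [0, 0, 0]]]}}

```text
t: 7.82
eef_pos: [513.8, -74.6, 122.6]
tcp_rot: [-3.141, 0.001, 0.178]
ft_force: [0.2, 0.6, -1.5]
opening: 0.145
```

>>> {"fn": "drive_tool", "kwargs": {"increments": [[[-0.05, -0.45, 0], [0, 0, 0]], [[-0.05, -0.45, 0], [0, 0, 0]], [[-0.05, -0.45, 0], [0, 0, 0]], [[-0.05, -0.45, 0], [0, 0, 0]], [[-0.05, -0.45, 0], [0, 0, 0]]]}}

```text
t: 8.23
eef_pos: [494.6, -9.6, 122.8]
tcp_rot: [-3.141, 0.001, 0.178]
ft_force: [0.4, 0.5, -1.9]
opening: 0.144
```

>>> {"fn": "drive_tool", "kwargs": {"increments": [[[-0.05, -0.45, 0], [0, 0, 0]], [[-0.05, -0.45, 0], [0, 0, 0]], [[-0.05, -0.45, 0], [0, 0, 0]], [[-0.05, -0.45, 0], [0, 0, 0]], [[-0.05, -0.45, 0], [0, 0, 0]]]}}

```text
t: 8.65
eef_pos: [475.1, 55.4, 122.9]
tcp_rot: [-3.141, 0.001, 0.178]
ft_force: [0.3, 0.4, -2.5]
opening: 0.143
```

Run:
```python
from h import *
togo([435,129,115],.178)
```

```text
t 8.65 pos [475.13  55.43 122.9 ] rot [-3.1409e+00  7.0000e-04  1.7800e-01] F [ 0.33  0.37 -2.53] open 0.143
togo mm [-26.47 -79.51   7.97] frac [-0.882 -2.65   0.266]
turn frac [-0.009  0.008 -0.   ]
```

>>> {"fn": "drive_tool", "kwargs": {"increments": [[[-0.15, -0.45, 0], [0, 0, 0]], [[-0.15, -0.45, 0], [0, 0, 0]], [[-0.15, -0.45, 0], [0, 0, 0]], [[-0.15, -0.43, 0], [0, 0, 0]], [[-0.12, -0.35, 0], [0, 0, 0]]]}}

```text
t: 9.07
eef_pos: [442.2, 114.5, 123.0]
tcp_rot: [-3.141, 0.001, 0.178]
ft_force: [0.1, 0.2, -1.9]
opening: 0.139
```

>>> {"fn": "drive_tool", "kwargs": {"increments": [[[-0.1, -0.25, 0], [0, 0, 0]], [[-0.05, -0.18, 0], [0, 0, 0]], [[0, -0.08, 0], [0, 0, 0]], [[0, 0, 0], [0, 0, 0]], [[0, 0, 0], [0, 0, 0]]]}}

```text
t: 9.48
eef_pos: [436.2, 127.4, 122.9]
tcp_rot: [-3.141, 0.001, 0.178]
ft_force: [0.1, -1.1, -1.6]
opening: 0.14
```

Run:
```python
from h import *
import pickle
togo([435,129,115],.178)
w=shot('wrist','w6.png')
togo([435,129,115],.178)
pickle.dump({k:w[k] for k in w},open('w6.pkl','wb'))
for k in ['pin_foot','jig','washer_mid','fork']:
  for r in env.tip_of(k,w)[:2]: print(k,np.round(r['point'],1),round(r['score'],2),np.round(proj(w,r['point'],True)))
```

```text
t 9.48 pos [436.16 127.39 122.92] rot [-3.141e+00  6.000e-04  1.780e-01] F [ 0.14 -1.15 -1.59] open 0.14
togo mm [-0.85 -1.78  7.92] frac [-0.028 -0.059  0.264]
turn frac [-0.008  0.008 -0.   ]
t 9.53 pos [436.2  127.27 122.9 ] rot [-3.141e+00  6.000e-04  1.776e-01] F [-0.25  0.54 -2.35] open 0.143
togo mm [-0.87 -1.91  7.91] frac [-0.029 -0.064  0.264]
turn frac [-0.008  0.008 -0.004]
pin_foot [532.1 151.3  19.1] 0.83 [270. 101.]
pin_foot [596.4  -8.7  -3. ] 0.42 [429.  79.]
jig [525.8 147.4   1.5] 0.66 [274. 110.]
washer_mid [495.4 138.3 108.8] 0.85 [277. 145.]
fork [ 437.  -184.2    0.8] 0.76 [514. 244.]
```

View pics/w6.png

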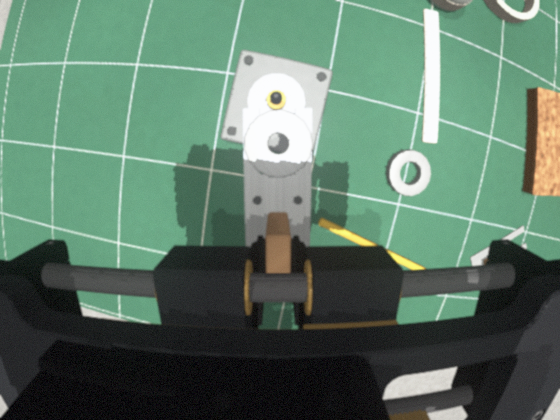

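Run:
```python
import cv2
a=cv2.imread('pics/w6.png')[40:190,210:345];cv2.imwrite('pics/w6c.png',cv2.resize(a,None,fx=4,fy=4,interpolation=cv2.INTER_CUBIC))
```

```text
(no output)
```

View pics/w6c.png

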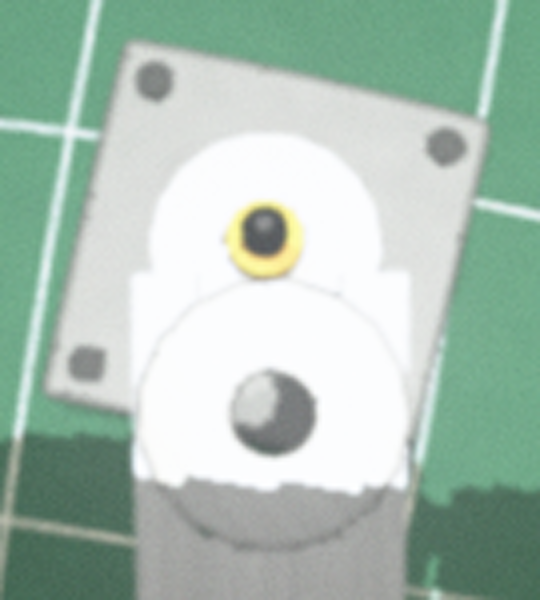

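Run:
```python
from h import *
import pickle
w=pickle.load(open('w6.pkl','rb'))
P=lambda u,v,z: atz(w,210+u/4-.4,40+v/4-.4,z,True)
for z in(14,17,20):
    TL,TR,BL=P(128,42,z),P(488,124,z),P(45,394,z)
    print(z,np.linalg.norm(TL-TR),np.linalg.norm(TL-BL),'centre',(TR+BL)/2)
for z in (32,37,42): print('seat',z,P(266,248,z),np.linalg.norm(P(150,248,z)-P(382,248,z)))
for z in (52,57,62): print('sleeve',z,P(265,240,z),np.linalg.norm(P(228,240,z)-P(303,240,z)))
for z in (72,75,78): print('pintip',z,P(263.5,222,z))
# washer in tcp
R=Ro.from_euler('xyz',[-3.141,.0006,.178]);t=np.array([436.18,127.33,122.91])
W=P(272,415,122.91-12.84);print('washer',W,R.inv().apply(W-t))
```

```text
14 88.26046203191177 88.42682691452468 centre [531.65817941 145.86126625  14.        ]
17 87.41079458425813 87.57555790234332 centre [531.37658783 145.79321653  17.        ]
20 86.56112713660447 86.72428889016207 centre [531.09499625 145.72516682  20.        ]
seat 32 [531.23522292 145.64767445  32.        ] 51.76320529635494
seat 37 [530.74433574 145.53094274  37.        ] 50.881767687564235
seat 42 [530.25344856 145.41421104  42.        ] 50.00033007877352
sleeve 52 [530.90947226 145.68584638  52.        ] 15.556948134057823
sleeve 57 [530.38865778 145.55988506  57.        ] 15.272677763599361
sleeve 62 [529.86784329 145.43392375  62.        ] 14.98840739314085
pintip 72 [532.27497014 146.09497455  72.        ]
pintip 75 [531.9216886  146.00859886  75.        ]
pintip 78 [531.56840706 145.92222316  78.        ]
washer [496.4317994  137.95007824 110.07      ] [61.18790823  0.22358491 12.8031593 ]
```

>>> {"fn": "drive_tool", "kwargs": {"increments": [[[0.1, 0, 0], [0, 0, 0]], [[0.25, -0.05, 0], [0, 0, 0]], [[0.3, 0, 0], [0, 0, 0]], [[0.25, 0, 0.1], [0, 0, 0]], [[0.19, 0, 0.2], [0, 0, 0]]]}}

```text
t: 10.15
eef_pos: [469.5, 135.1, 113.9]
tcp_rot: [-3.141, -0.001, 0.178]
ft_force: [-0.7, 0.5, -1.0]
opening: 0.145
```

>>> {"fn": "drive_tool", "kwargs": {"increments": [[[0.1, 0, 0.2], [0, 0, 0]], [[0, 0, 0.1], [0, 0, 0]], [[0, 0, 0], [0, 0, 0]], [[0, 0, 0], [0, 0, 0]], [[0, 0, 0], [0, 0, 0]]]}}

```text
t: 10.57
eef_pos: [470.5, 135.3, 104.9]
tcp_rot: [-3.141, 0.001, 0.178]
ft_force: [0.6, -0.7, -0.8]
opening: 0.144
```

Run:
```python
from h import *
import pickle
togo([435,129,115],.178)
w=shot('wrist','w7.png')
s=shot('scene','s7.png')
pickle.dump({k:w[k] for k in w},open('w7.pkl','wb'))
a=w['pixels'][80:230,210:345];cv2.imwrite('pics/w7c.png',cv2.resize(a,None,fx=4,fy=4,interpolation=cv2.INTER_CUBIC))
a=s['pixels'][200:300,300:440];cv2.imwrite('pics/s7c.png',cv2.resize(a,None,fx=5,fy=5,interpolation=cv2.INTER_CUBIC))
```

```text
t 10.57 pos [470.51 135.3  104.92] rot [-3.1409e+00  1.1000e-03  1.7810e-01] F [ 0.63 -0.74 -0.8 ] open 0.144
togo mm [-36.08  -0.1  -10.04] frac [-1.203 -0.003 -0.335]
turn frac [-0.009  0.013  0.001]
```

View pics/w7c.png

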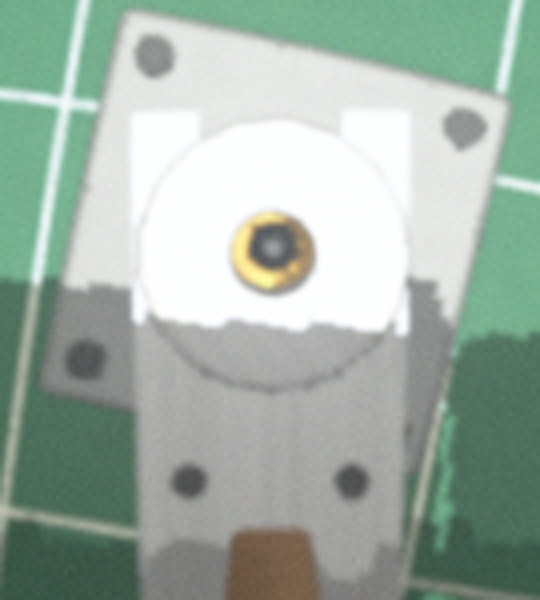

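View pics/s7c.png

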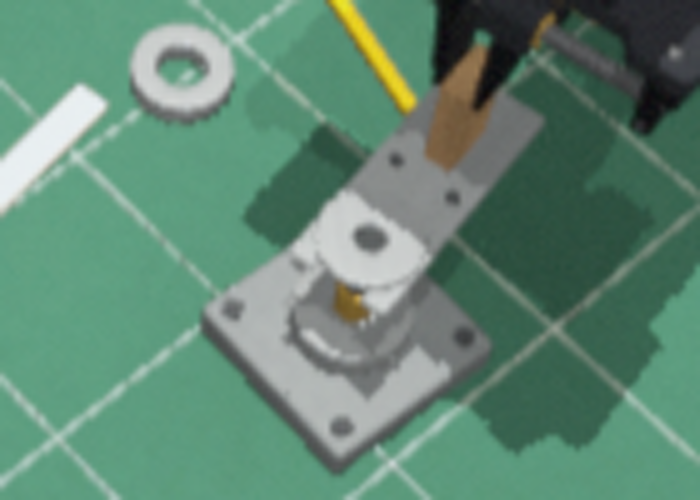

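Run:
```python
from h import *
import pickle
w=pickle.load(open('w7.pkl','rb'))
P=lambda u,v,z: atz(w,210+u/4-.4,80+v/4-.4,z,True)
R=Ro.from_euler('xyz',[-3.141,.0011,.178])
W=P(273.5,254,92.1);H=P(273,251.5,92.1)
for z in(74,76,78):
    t=P(273,245,z);print(z,t,R.inv().apply(t-W),R.inv().apply(t-H))
for z in (57,62): S=P(272,253,z); print(S,R.inv().apply(S-W))
```

```text
74 [532.08876493 145.92899107  74.        ] [ 1.13773318 -0.07835251 18.09880906] [7.23243899e-01 3.88853369e-03 1.80992163e+01]
76 [532.12958962 145.93556516  76.        ] [ 1.17687681 -0.07877958 16.09876469] [7.62387534e-01 3.46146300e-03 1.60991719e+01]
78 [532.1704143  145.94213925  78.        ] [ 1.21602045 -0.07920665 14.09872033] [8.01531169e-01 3.03439231e-03 1.40991275e+01]
[530.19007948 145.78834211  57.        ] [-0.73715501 -0.26603361 35.10099594]
[530.32309914 145.80646859  62.        ] [-0.60852768 -0.26328438 30.10084891]
```

>>> {"fn": "drive_tool", "kwargs": {"increments": [[[0.01, 0, 0.05], [0, 0, 0]], [[0, 0, 0.1], [0, 0, 0]], [[0, 0, 0.1], [0, 0, 0]], [[0, 0, 0.1], [0, 0, 0]], [[0, 0, 0.1], [0, 0, 0]]]}}

```text
t: 11.08
eef_pos: [471.0, 135.4, 91.0]
tcp_rot: [-3.141, 0.001, 0.178]
ft_force: [-0.0, 0.6, -1.5]
opening: 0.138
```

>>> {"fn": "drive_tool", "kwargs": {"increments": [[[0, 0, 0.1], [0, 0, 0]], [[0, 0, 0.05], [0, 0, 0]], [[0, 0, 0], [0, 0, 0]]]}}

```text
t: 11.33
eef_pos: [470.9, 135.4, 86.4]
tcp_rot: [-3.141, 0.002, 0.178]
ft_force: [0.4, 0.2, -2.3]
opening: 0.143
```

```bash
cat > look.py <<'E'
from h import *
import pickle,sys
n=sys.argv[1]
togo([435,129,115],.178)
w=shot('wrist',f'w{n}.png')
pickle.dump({k:w[k] for k in w},open(f'w{n}.pkl','wb'))
a=w['pixels'][80:230,210:345];cv2.imwrite(f'pics/w{n}c.png',cv2.resize(a,None,fx=4,fy=4,interpolation=cv2.INTER_CUBIC))
s=shot('scene',f's{n}.png');a=s['pixels'][200:300,300:440];cv2.imwrite(f'pics/s{n}c.png',cv2.resize(a,None,fx=5,fy=5,interpolation=cv2.INTER_CUBIC))
E
python3 look.py 8
```

```text
t 11.33 pos [470.86 135.37  86.44] rot [-3.1409e+00  1.5000e-03  1.7800e-01] F [ 0.44  0.16 -2.34] open 0.143
togo mm [-36.47  -0.1  -28.5 ] frac [-1.216 -0.003 -0.95 ]
turn frac [-0.009  0.019  0.   ]
```

View pics/w8c.png

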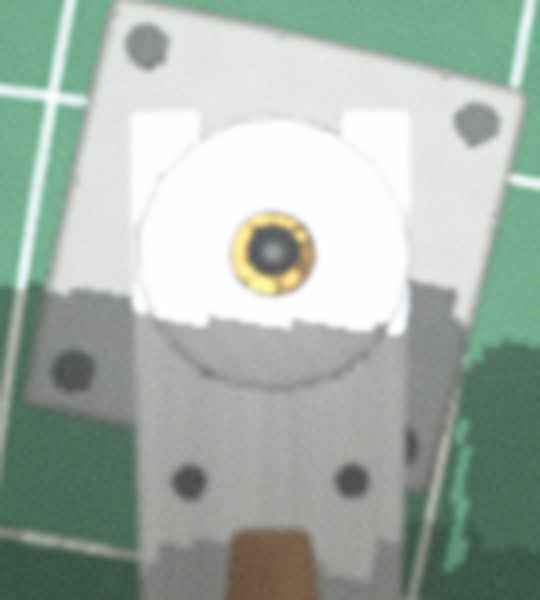

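View pics/s8c.png

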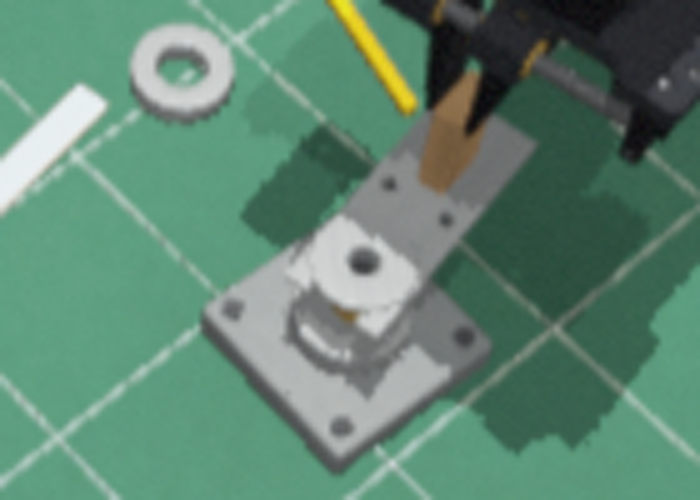

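The pin (273,250) is centred in the hole (273,252). Lowering further.

>>> {"fn": "drive_tool", "kwargs": {"increments": [[[0, 0, 0.06], [0, 0, 0]], [[0, 0, 0.07], [0, 0, 0]], [[0, 0, 0.07], [0, 0, 0]], [[0, 0, 0.05], [0, 0, 0]], [[0, 0, 0], [0, 0, 0]]]}}

```text
t: 11.85
eef_pos: [470.9, 135.4, 79.1]
tcp_rot: [-3.141, 0.001, 0.178]
ft_force: [0.1, 0.2, -1.2]
opening: 0.143
```

```bash
python3 look.py 9
```

```text
t 11.85 pos [470.86 135.37  79.05] rot [-3.1409e+00  1.3000e-03  1.7800e-01] F [ 0.14  0.17 -1.22] open 0.143
togo mm [-36.47  -0.11 -35.9 ] frac [-1.216 -0.004 -1.197]
turn frac [-0.009  0.016 -0.001]
```

View pics/w9c.png

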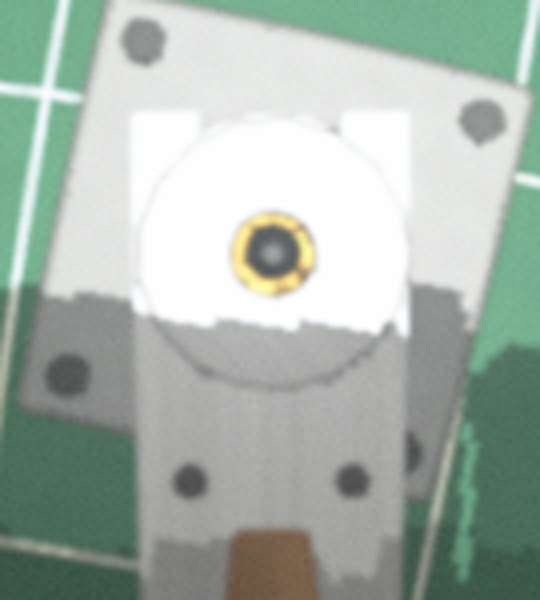

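View pics/s9c.png

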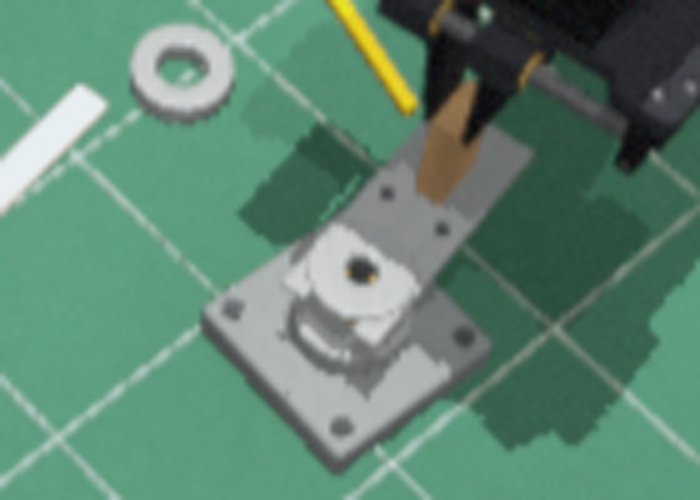

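>>> {"fn": "drive_tool", "kwargs": {"increments": [[[0, 0, 0.05], [0, 0, 0]], [[0, 0, 0.06], [0, 0, 0]], [[0, 0, 0.04], [0, 0, 0]], [[0, 0, 0], [0, 0, 0]]]}}

```text
t: 12.28
eef_pos: [470.9, 135.4, 74.6]
tcp_rot: [-3.141, 0.001, 0.178]
ft_force: [-0.8, -0.1, -2.1]
opening: 0.143
```

```bash
python3 look.py 10
```

```text
t 12.28 pos [470.88 135.36  74.63] rot [-3.1409e+00  1.2000e-03  1.7800e-01] F [-0.83 -0.08 -2.08] open 0.143
togo mm [-36.49  -0.12 -40.32] frac [-1.216 -0.004 -1.344]
turn frac [-0.009  0.015  0.   ]
```

View pics/w10c.png

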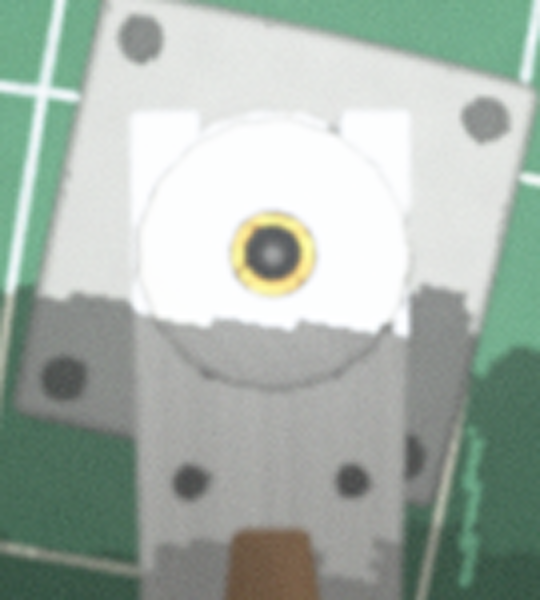

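View pics/s10c.png

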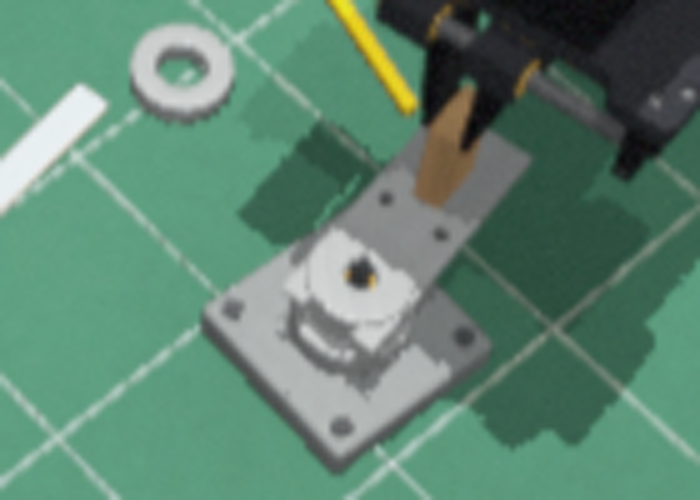

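>>> {"fn": "drive_tool", "kwargs": {"increments": [[[0, 0, 0.05], [0, 0, 0]], [[0, 0, 0.05], [0, 0, 0]], [[0, 0, 0.04], [0, 0, 0]], [[0, 0, 0], [0, 0, 0]]]}}

```text
t: 12.72
eef_pos: [470.9, 135.4, 70.4]
tcp_rot: [-3.141, 0.001, 0.178]
ft_force: [-1.2, -0.4, -2.0]
opening: 0.14
```

```bash
python3 look.py 11
```

```text
t 12.72 pos [470.88 135.37  70.42] rot [-3.1409e+00  1.2000e-03  1.7800e-01] F [-1.19 -0.38 -2.04] open 0.14
togo mm [-36.49  -0.11 -44.54] frac [-1.216 -0.004 -1.485]
turn frac [-0.009  0.015  0.   ]
```

View pics/w11c.png

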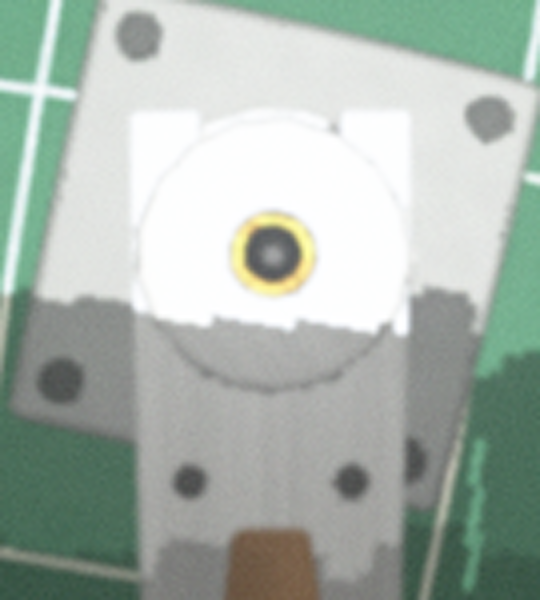

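View pics/s11c.png

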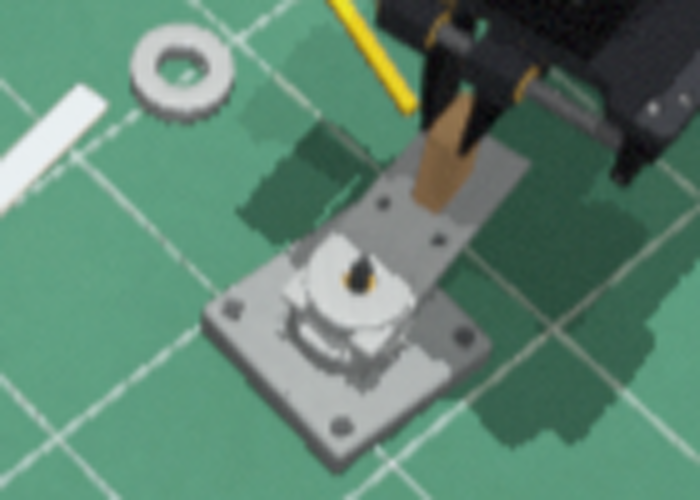

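>>> {"fn": "drive_tool", "kwargs": {"increments": [[[0, 0, 0.05], [0, 0, 0]], [[0, 0, 0.05], [0, 0, 0]], [[0, 0, 0], [0, 0, 0]]]}}

```text
t: 13.07
eef_pos: [471.0, 135.4, 67.5]
tcp_rot: [-3.141, 0.001, 0.178]
ft_force: [-0.2, -0.4, -0.8]
opening: 0.144
```

```bash
python3 look.py 12
```

```text
t 13.07 pos [470.97 135.41  67.48] rot [-3.1409e+00  9.0000e-04  1.7800e-01] F [-0.24 -0.36 -0.78] open 0.144
togo mm [-36.58  -0.1  -47.49] frac [-1.219 -0.003 -1.583]
turn frac [-0.009  0.012 -0.   ]
```

View pics/w12c.png

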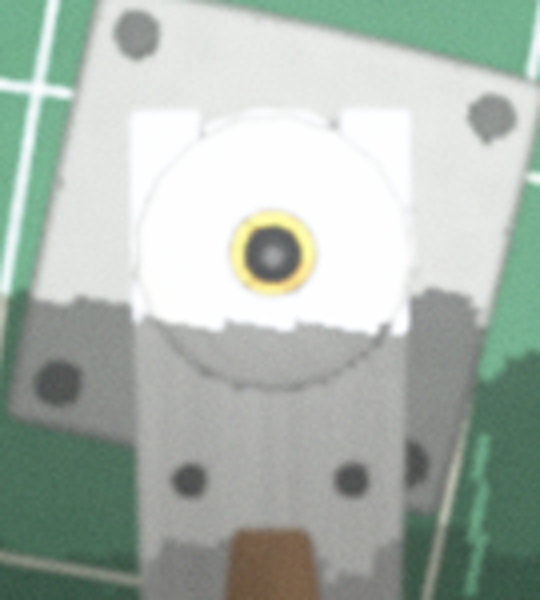

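View pics/s12c.png

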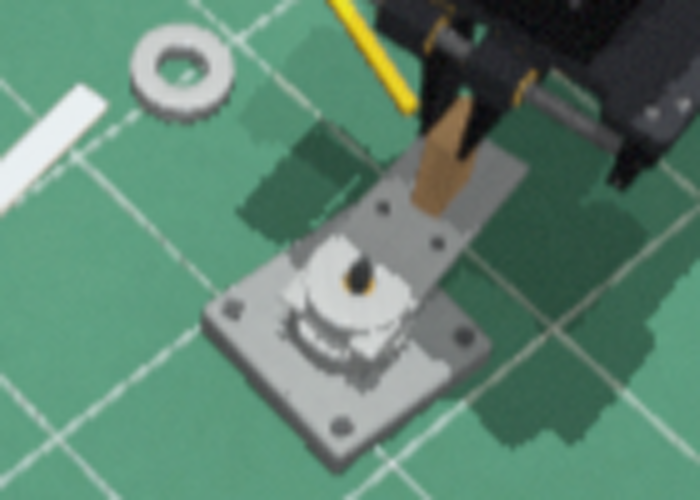

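>>> {"fn": "drive_tool", "kwargs": {"increments": [[[0, 0, 0.05], [0, 0, 0]], [[0, 0, 0.05], [0, 0, 0]], [[0, 0, 0], [0, 0, 0]]]}}

```text
t: 13.42
eef_pos: [470.9, 135.4, 64.4]
tcp_rot: [-3.141, 0.001, 0.178]
ft_force: [-0.9, -0.8, -1.8]
opening: 0.143
```

```bash
python3 look.py 13
python3 - <<'E'
import cv2,numpy as np
r=[]
for k in 's','w':
    for n in (11,12,13):
        a=cv2.imread(f'pics/{k}{n}c.png'); a=a[150:400,230:480] if k=='s' else a[80:400,110:430]
        r.append(cv2.resize(a,(260,260)))
cv2.imwrite('pics/cmp13.png',np.vstack([np.hstack(r[:3]),np.hstack(r[3:])]))
E
```

```text
t 13.42 pos [470.89 135.38  64.43] rot [-3.1409e+00  1.2000e-03  1.7800e-01] F [-0.87 -0.77 -1.84] open 0.143
togo mm [-36.51  -0.12 -50.53] frac [-1.217 -0.004 -1.684]
turn frac [-0.009  0.014 -0.   ]
```

View pics/cmp13.png

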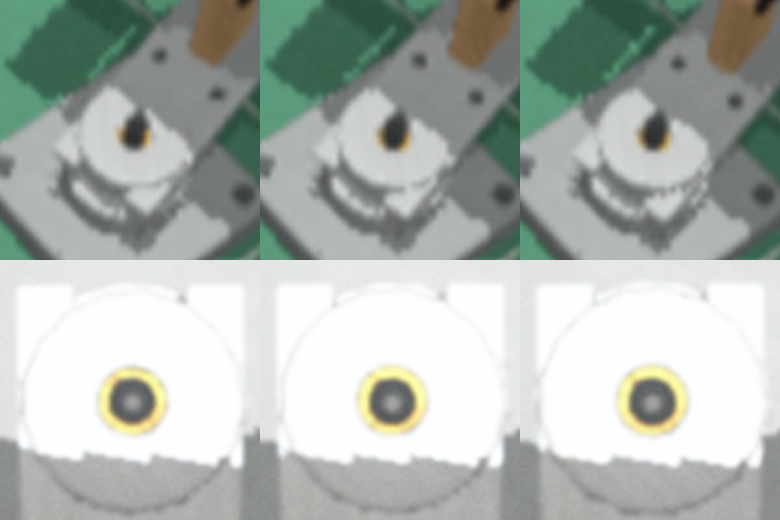

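Between the last two frames the fork fell 3 mm while the washer stayed put at about (653,135) in the scene panel, so it rests on the sleeve. I'll lower the fork another 3 mm and draw it out.

>>> {"fn": "drive_tool", "kwargs": {"increments": [[[0, 0, 0.05], [0, 0, 0]], [[0, 0, 0.05], [0, 0, 0]], [[0, 0, 0], [0, 0, 0]]]}}

```text
t: 13.77
eef_pos: [470.9, 135.4, 61.4]
tcp_rot: [-3.141, 0.001, 0.178]
ft_force: [-0.4, -0.3, -1.9]
opening: 0.141
```

>>> {"fn": "drive_tool", "kwargs": {"increments": [[[-0.05, 0, 0], [0, 0, 0]], [[-0.1, 0, 0], [0, 0, 0]], [[-0.15, 0, 0], [0, 0, 0]], [[0, 0, 0], [0, 0, 0]]]}}

```text
t: 14.1
eef_pos: [461.1, 133.7, 61.7]
tcp_rot: [-3.141, 0.002, 0.178]
ft_force: [-0.6, 0.1, -1.2]
opening: 0.144
```

```bash
python3 look.py 14
```

```text
t 14.1 pos [461.08 133.67  61.68] rot [-3.1409e+00  1.6000e-03  1.7810e-01] F [-0.63  0.13 -1.2 ] open 0.144
togo mm [-26.58  -0.07 -53.27] frac [-0.886 -0.002 -1.776]
turn frac [-0.009  0.02   0.001]
```

View pics/w14c.png

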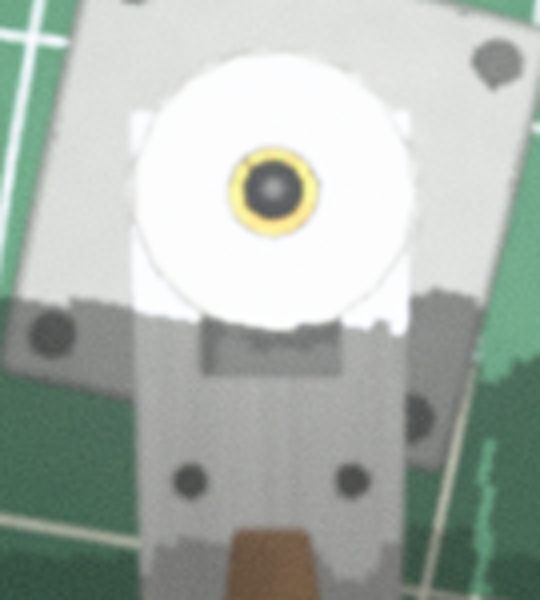

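View pics/s14c.png

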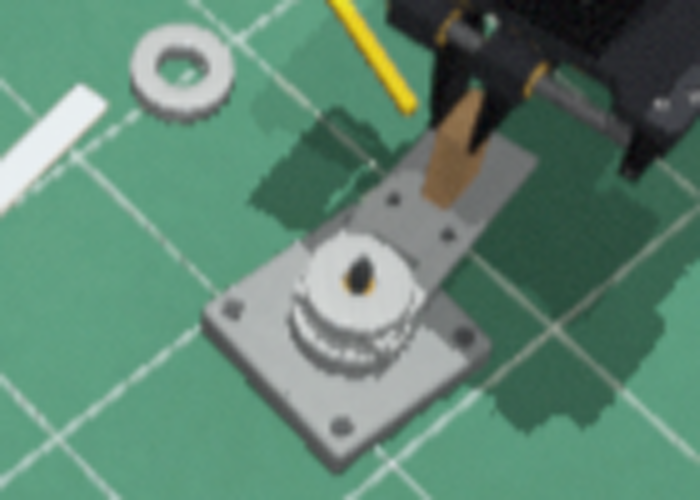

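The washer stayed on the pin (hole 273,190) while the fork slid back. Drawing the fork fully out.

>>> {"fn": "drive_tool", "kwargs": {"increments": [[[-0.2, 0, 0], [0, 0, 0]], [[-0.3, 0, 0], [0, 0, 0]], [[-0.3, 0, 0], [0, 0, 0]], [[-0.3, 0, 0], [0, 0, 0]], [[-0.3, 0, 0], [0, 0, 0]]]}}

```text
t: 14.62
eef_pos: [419.6, 126.2, 61.8]
tcp_rot: [-3.141, 0.001, 0.178]
ft_force: [0.1, -0.0, -2.4]
opening: 0.142
```

>>> {"fn": "drive_tool", "kwargs": {"increments": [[[-0.15, 0, 0], [0, 0, 0]], [[0, 0, 0], [0, 0, 0]], [[0, 0, 0], [0, 0, 0]], [[0, 0, 0], [0, 0, 0]], [[0, 0, 0], [0, 0, 0]]]}}

```text
t: 15.03
eef_pos: [416.8, 125.6, 61.7]
tcp_rot: [-3.141, 0.0, 0.178]
ft_force: [-0.5, -0.4, -1.3]
opening: 0.144
```

```bash
python3 look.py 15
```

```text
t 15.03 pos [416.81 125.64  61.74] rot [-3.1409e+00  4.0000e-04  1.7800e-01] F [-0.5  -0.36 -1.27] open 0.144
togo mm [ 18.47  -0.12 -53.27] frac [ 0.616 -0.004 -1.776]
turn frac [-0.009  0.005  0.   ]
```

View pics/w15.png

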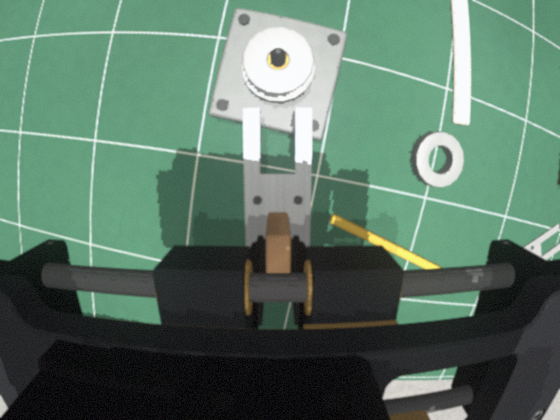

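View pics/s15c.png

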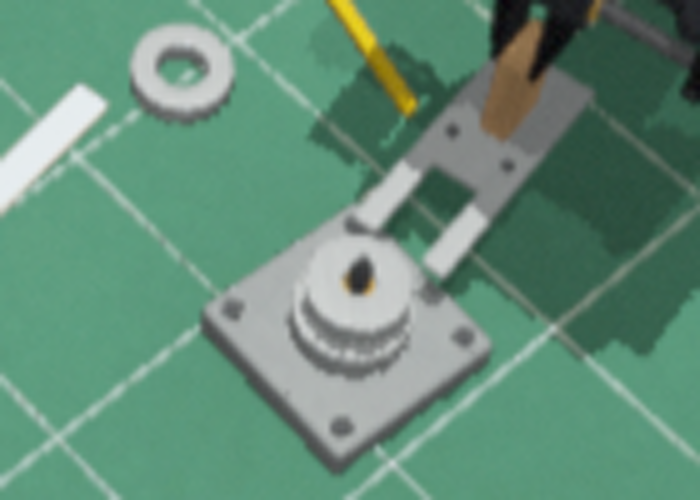

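Fork is clear of the washer (tips at 251,108 / 303,108; washer lower rim ~v 100), washer level on the sleeve. Raising the fork, then moving forward over the washer.

>>> {"fn": "drive_tool", "kwargs": {"increments": [[[0, 0, -0.2], [0, 0, 0]], [[0, 0, -0.25], [0, 0, 0]], [[0, 0, -0.2], [0, 0, 0]], [[0, 0, -0.1], [0, 0, 0]], [[0, 0, 0], [0, 0, 0]]]}}

```text
t: 15.55
eef_pos: [416.9, 125.7, 85.2]
tcp_rot: [-3.141, -0.001, 0.178]
ft_force: [-0.1, 0.9, -1.7]
opening: 0.141
```

>>> {"fn": "drive_tool", "kwargs": {"increments": [[[0.15, 0, 0], [0, 0, 0]], [[0.3, 0, 0], [0, 0, 0]], [[0, 0, 0], [0, 0, 0]]]}}

```text
t: 15.8
eef_pos: [431.6, 128.2, 84.2]
tcp_rot: [-3.141, -0.001, 0.178]
ft_force: [0.1, -0.0, -1.9]
opening: 0.144
```

```bash
python3 look.py 16;  python3 -c "
from h import *
togo([470.9,135.4,82],.178)"
```

```text
t 15.8 pos [431.64 128.22  84.21] rot [-3.1409e+00 -6.0000e-04  1.7790e-01] F [ 0.09 -0.05 -1.94] open 0.144
togo mm [  3.47  -0.19 -30.79] frac [ 0.116 -0.006 -1.026]
turn frac [-0.008 -0.008 -0.002]
t 15.9 pos [429.99 128.    83.9 ] rot [-3.1409e+00  1.3000e-03  1.7800e-01] F [ 0.29  0.73 -1.  ] open 0.144
togo mm [ 4.158e+01 -4.000e-02  1.850e+00] frac [ 1.386e+00 -1.000e-03  6.200e-02]
turn frac [-0.009  0.016  0.   ]
```

View pics/w16.png

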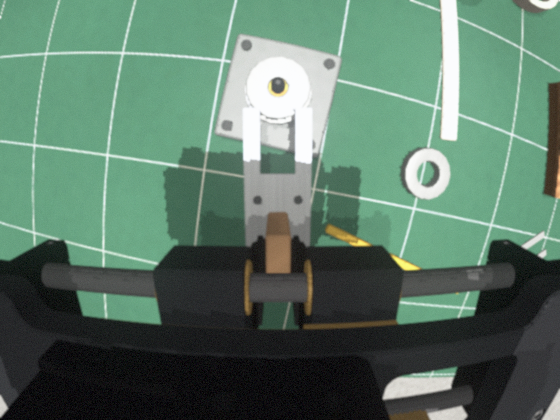

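View pics/s16c.png

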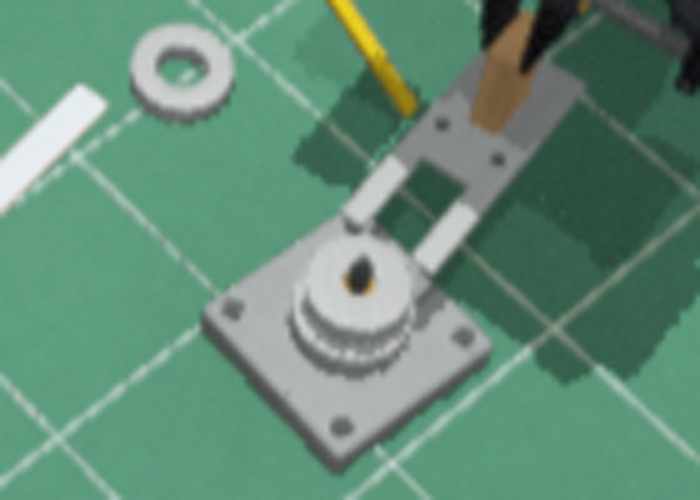

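>>> {"fn": "drive_tool", "kwargs": {"increments": [[[0.2, 0, 0], [0, 0, 0]], [[0.3, 0, 0], [0, 0, 0]], [[0.3, 0, 0], [0, 0, 0]], [[0.25, 0, 0], [0, 0, 0]], [[0.2, 0, 0], [0, 0, 0]]]}}

```text
t: 16.32
eef_pos: [467.8, 134.8, 84.1]
tcp_rot: [-3.141, 0.0, 0.178]
ft_force: [-0.1, 0.2, -1.3]
opening: 0.143
```

>>> {"fn": "drive_tool", "kwargs": {"increments": [[[0.13, 0, 0], [0, 0, 0]], [[0, 0, 0], [0, 0, 0]], [[0, 0, 0], [0, 0, 0]], [[0, 0, 0], [0, 0, 0]]]}}

```text
t: 16.65
eef_pos: [470.1, 135.3, 84.1]
tcp_rot: [-3.141, 0.001, 0.178]
ft_force: [0.0, -0.1, -0.2]
opening: 0.143
```

```bash
python3 look.py 17
```

```text
t 16.65 pos [470.07 135.25  84.12] rot [-3.1409e+00  1.3000e-03  1.7800e-01] F [ 0.03 -0.08 -0.17] open 0.143
togo mm [-35.66  -0.08 -30.83] frac [-1.189 -0.003 -1.028]
turn frac [-0.009  0.016  0.001]
```

View pics/w17c.png

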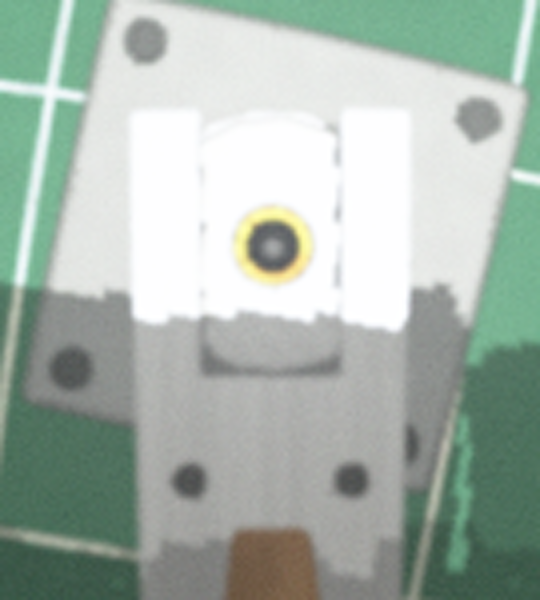

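View pics/s17c.png

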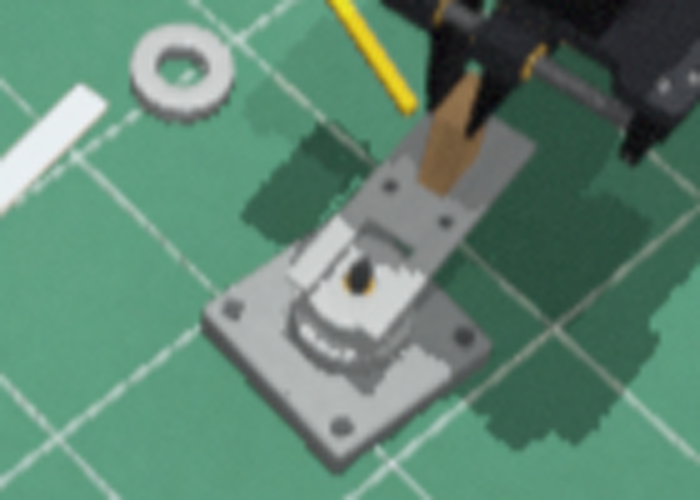

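>>> {"fn": "drive_tool", "kwargs": {"increments": [[[0, 0, 0.08], [0, 0, 0]], [[0, 0, 0.08], [0, 0, 0]], [[0, 0, 0.04], [0, 0, 0]], [[0, 0, 0.02], [0, 0, 0]], [[0, 0, 0], [0, 0, 0]]]}}

```text
t: 17.17
eef_pos: [470.3, 135.3, 77.4]
tcp_rot: [-3.141, 0.001, 0.178]
ft_force: [0.5, -0.3, -2.1]
opening: 0.144
```

>>> {"fn": "drive_tool", "kwargs": {"increments": [[[0, 0, 0.02], [0, 0, 0]], [[0, 0, 0.02], [0, 0, 0]], [[0, 0, 0.02], [0, 0, 0]], [[0, 0, 0.02], [0, 0, 0]], [[0, 0, 0.02], [0, 0, 0]]]}}

```text
t: 17.58
eef_pos: [470.3, 135.3, 74.6]
tcp_rot: [-3.141, 0.001, 0.178]
ft_force: [-1.1, -0.2, 1.6]
opening: 0.14
```

>>> {"fn": "drive_tool", "kwargs": {"increments": [[[0, 0, 0.02], [0, 0, 0]], [[0, 0, 0.02], [0, 0, 0]], [[0, 0, 0.02], [0, 0, 0]]]}}

```text
t: 17.83
eef_pos: [470.4, 135.3, 72.8]
tcp_rot: [-3.141, 0.001, 0.178]
ft_force: [-1.8, -0.8, 1.5]
opening: 0.142
```

```bash
python3 look.py 18
```

```text
t 17.83 pos [470.38 135.28  72.76] rot [-3.1409e+00  9.0000e-04  1.7800e-01] F [-1.83 -0.76  1.52] open 0.142
togo mm [-35.97  -0.11 -42.21] frac [-1.199 -0.004 -1.407]
turn frac [-0.009  0.011 -0.   ]
```

View pics/w18c.png

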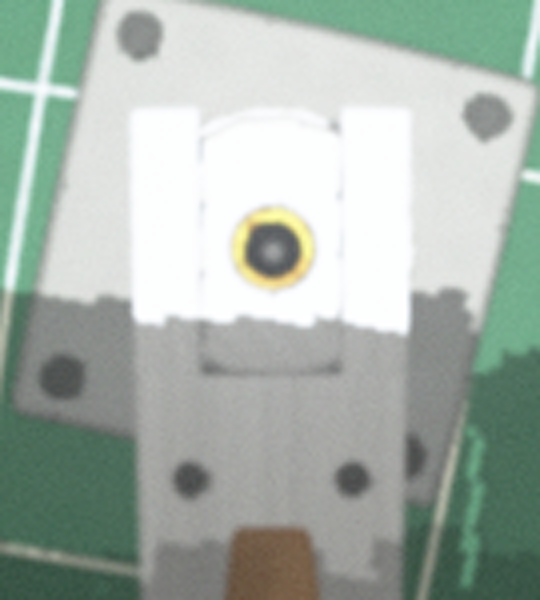

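View pics/s18c.png

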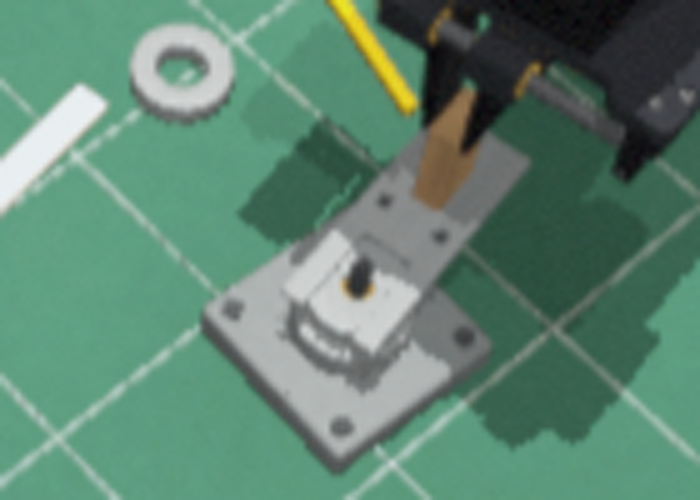

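>>> {"fn": "drive_tool", "kwargs": {"increments": [[[0, 0, 0.03], [0, 0, 0]], [[0, 0, 0.03], [0, 0, 0]], [[0, 0, 0.03], [0, 0, 0]], [[0, 0, 0.03], [0, 0, 0]], [[0, 0, 0.03], [0, 0, 0]]]}}

```text
t: 18.35
eef_pos: [470.5, 135.3, 68.2]
tcp_rot: [-3.141, 0.001, 0.178]
ft_force: [-1.5, -1.0, 1.5]
opening: 0.143
```

>>> {"fn": "drive_tool", "kwargs": {"increments": [[[0, 0, 0.03], [0, 0, 0]], [[0, 0, 0.03], [0, 0, 0]], [[0, 0, 0.03], [0, 0, 0]], [[0, 0, 0.03], [0, 0, 0]], [[0, 0, 0.03], [0, 0, 0]]]}}

```text
t: 18.77
eef_pos: [470.4, 135.3, 63.7]
tcp_rot: [-3.141, 0.001, 0.178]
ft_force: [-1.4, -0.6, 2.3]
opening: 0.148
```

```bash
python3 look.py 19
```

```text
t 18.77 pos [470.42 135.29  63.71] rot [-3.1409e+00  8.0000e-04  1.7790e-01] F [-1.4  -0.61  2.34] open 0.148
togo mm [-36.02  -0.12 -51.27] frac [-1.201 -0.004 -1.709]
turn frac [-0.009  0.01  -0.001]
```

View pics/w19c.png

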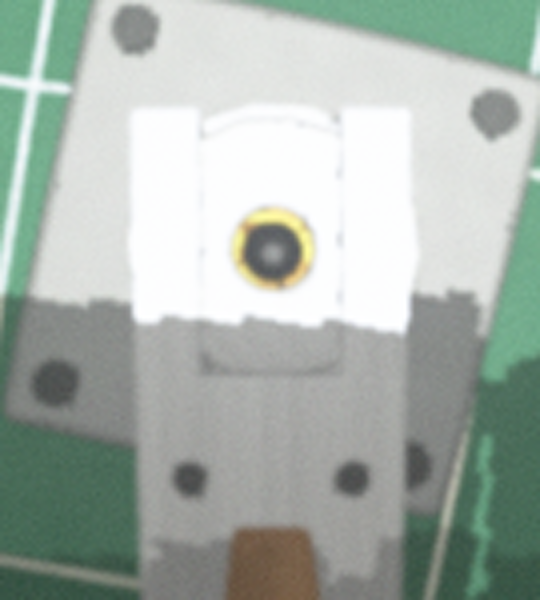

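View pics/s19c.png

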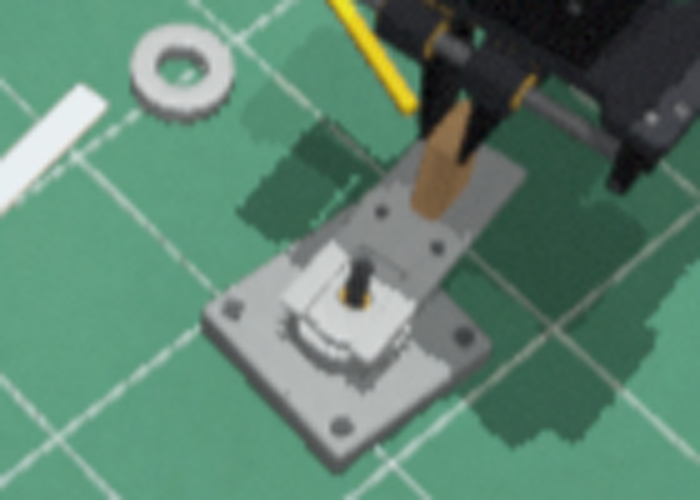

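>>> {"fn": "drive_tool", "kwargs": {"increments": [[[0, 0, 0.02], [0, 0, 0]], [[0, 0, 0.02], [0, 0, 0]], [[0, 0, 0.02], [0, 0, 0]], [[0, 0, 0.02], [0, 0, 0]], [[0, 0, 0.01], [0, 0, 0]]]}}

```text
t: 19.28
eef_pos: [470.4, 135.3, 61.0]
tcp_rot: [-3.141, 0.001, 0.178]
ft_force: [-1.7, -0.2, 2.1]
opening: 0.143
```

>>> {"fn": "drive_tool", "kwargs": {"increments": [[[0, 0, 0.01], [0, 0, 0]], [[0, 0, 0.01], [0, 0, 0]], [[0, 0, 0.01], [0, 0, 0]], [[0, 0, 0.01], [0, 0, 0]]]}}

```text
t: 19.62
eef_pos: [470.4, 135.3, 59.9]
tcp_rot: [-3.141, 0.001, 0.178]
ft_force: [-1.4, -0.9, 0.8]
opening: 0.143
```

>>> {"fn": "drive_tool", "kwargs": {"increments": [[[0, 0, 0.01], [0, 0, 0]], [[0, 0, 0.01], [0, 0, 0]], [[0, 0, 0.01], [0, 0, 0]]]}}

```text
t: 19.87
eef_pos: [470.4, 135.3, 59.0]
tcp_rot: [-3.141, 0.001, 0.178]
ft_force: [-2.7, 0.8, 4.1]
opening: 0.143
```

>>> {"fn": "drive_tool", "kwargs": {"increments": [[[0, 0, 0.01], [0, 0, 0]], [[0, 0, 0.01], [0, 0, 0]]]}}

```text
t: 20.03
eef_pos: [470.0, 135.3, 58.5]
tcp_rot: [-3.141, 0.002, 0.178]
ft_force: [-6.1, -0.7, 9.4]
opening: 0.141
```

>>> {"fn": "drive_tool", "kwargs": {"increments": [[[0, 0, 0], [0, 0, 0]]]}}

```text
t: 20.12
eef_pos: [470.1, 135.3, 58.6]
tcp_rot: [-3.141, 0.001, 0.178]
ft_force: [-4.6, 0.1, 7.7]
opening: 0.141
```

```bash
python3 look.py 20; python3 -c "
from h import *
s=env.state();print(s['ft_force'],s['moment'],s['eef_pos'])"
```

```text
t 20.12 pos [470.05 135.32  58.59] rot [-3.1408e+00  1.4000e-03  1.7810e-01] F [-4.56  0.1   7.66] open 0.141
togo mm [-3.569e+01 -4.000e-02 -5.637e+01] frac [-1.190e+00 -1.000e-03 -1.879e+00]
turn frac [-0.01   0.017  0.001]
[-5.20285962  0.43505391  6.85728692] [-0.00166483  0.70068427  0.00177854] [470.08684169 135.3077481   58.61291702]
```

View pics/w20c.png

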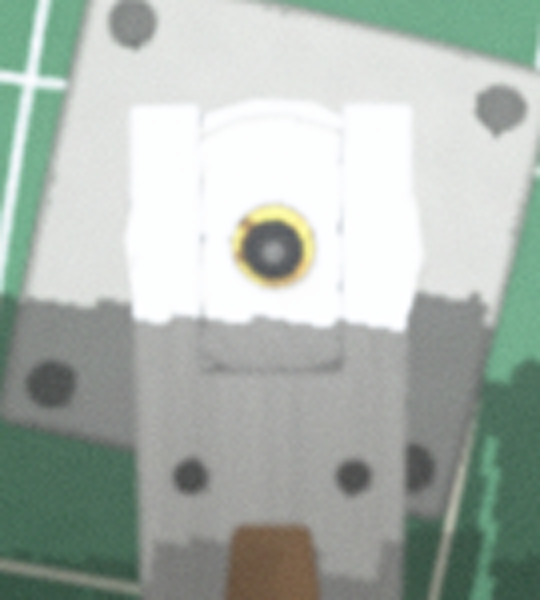

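View pics/s20c.png

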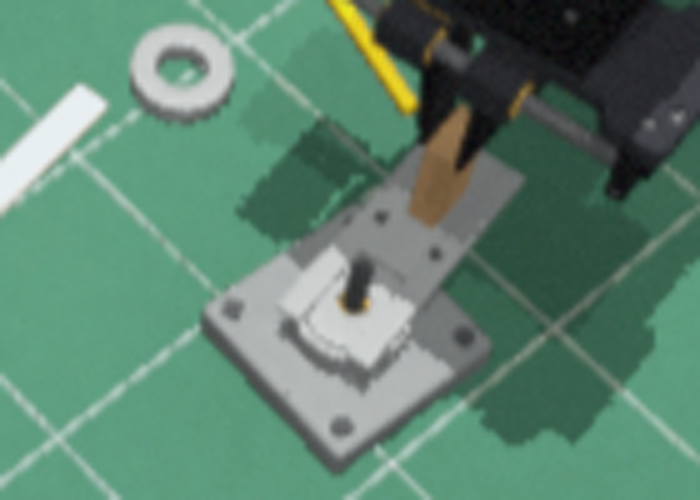

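Hard stop felt at TCP z≈58.6. The image shows the washer lying on the seat, with the tines flat on it either side of the pin (273,248). I'll add a hair more pressure and hold.

>>> {"fn": "drive_tool", "kwargs": {"increments": [[[0, 0, 0.005], [0, 0, 0]], [[0, 0, 0], [0, 0, 0]]]}}

```text
t: 20.38
eef_pos: [470.0, 135.3, 58.5]
tcp_rot: [-3.141, 0.001, 0.178]
ft_force: [-5.3, 0.4, 9.1]
opening: 0.142
```

>>> {"fn": "drive_tool", "kwargs": {"increments": [[[0, 0, 0], [0, 0, 0]]]}}

```text
t: 20.47
eef_pos: [470.0, 135.3, 58.5]
tcp_rot: [-3.141, 0.001, 0.178]
ft_force: [-4.5, -0.3, 7.8]
opening: 0.143
```

>>> {"fn": "drive_tool", "kwargs": {"increments": [[[0, 0, 0], [0, 0, 0]]]}}

```text
t: 20.55
eef_pos: [470.0, 135.3, 58.5]
tcp_rot: [-3.141, 0.001, 0.178]
ft_force: [-4.8, 0.1, 8.1]
opening: 0.144
```

>>> {"fn": "drive_tool", "kwargs": {"increments": [[[0, 0, 0], [0, 0, 0]]]}}

```text
t: 20.63
eef_pos: [470.0, 135.3, 58.6]
tcp_rot: [-3.141, 0.001, 0.178]
ft_force: [-4.0, -0.2, 7.8]
opening: 0.144
```

>>> {"fn": "drive_tool", "kwargs": {"increments": [[[0, 0, 0], [0, 0, 0]]]}}

```text
t: 20.72
eef_pos: [470.0, 135.3, 58.5]
tcp_rot: [-3.141, 0.001, 0.178]
ft_force: [-4.7, 0.1, 8.6]
opening: 0.141
```

>>> {"fn": "drive_tool", "kwargs": {"increments": [[[0, 0, -0.02], [0, 0, 0]], [[0, 0, -0.04], [0, 0, 0]], [[0, 0, -0.04], [0, 0, 0]], [[0, 0, 0], [0, 0, 0]]]}}

```text
t: 21.05
eef_pos: [470.6, 135.3, 61.3]
tcp_rot: [-3.141, 0.001, 0.178]
ft_force: [0.4, -0.9, -1.3]
opening: 0.146
```

```bash
python3 look.py 21
```

```text
t 21.05 pos [470.59 135.32  61.31] rot [-3.1409e+00  5.0000e-04  1.7800e-01] F [ 0.4  -0.92 -1.25] open 0.146
togo mm [-36.18  -0.12 -53.67] frac [-1.206 -0.004 -1.789]
turn frac [-0.009  0.007 -0.   ]
```

View pics/w21c.png

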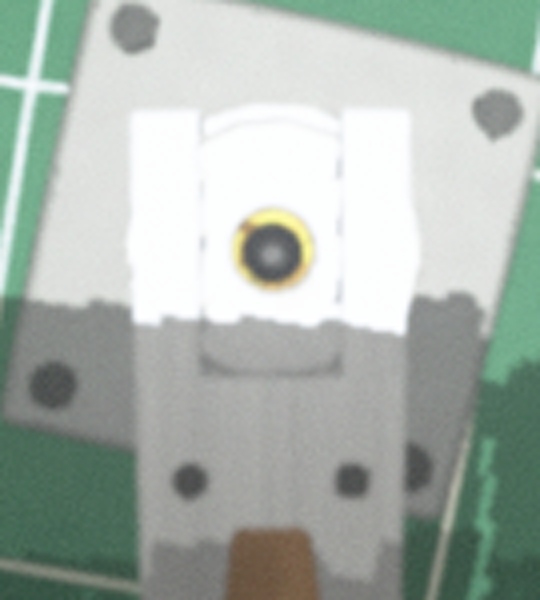

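View pics/s21c.png

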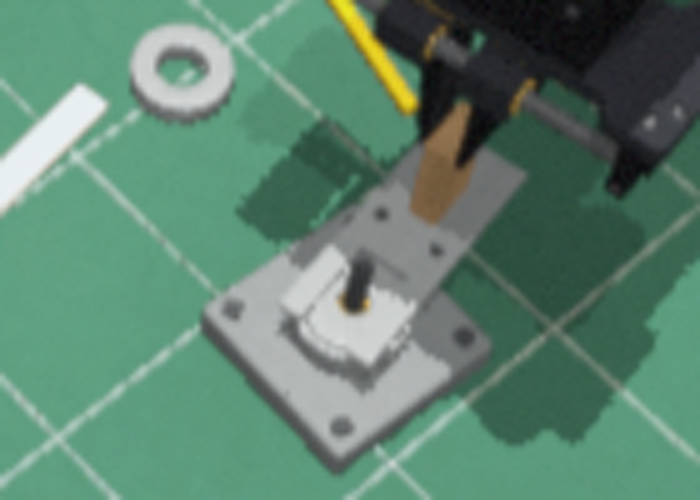

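The lifter sprang back elastically (tip row 110 again, no slip), so under load the fork was pitched about 0.02 rad tip-up. I'll press once more with the tool pre-pitched tip-down so the fork bears flat.

>>> {"fn": "drive_tool", "kwargs": {"increments": [[[0, 0, 0], [0, -0.13, 0]], [[0, 0, 0], [0, -0.12, 0]], [[0, 0, 0], [0, 0, 0]]]}}

```text
t: 21.4
eef_pos: [470.8, 135.3, 61.2]
tcp_rot: [-3.141, 0.021, 0.178]
ft_force: [0.9, -0.3, -2.1]
opening: 0.141
```

>>> {"fn": "drive_tool", "kwargs": {"increments": [[[0, 0, 0.02], [0, 0, 0]], [[0, 0, 0.01], [0, 0, 0]], [[0, 0, 0.01], [0, 0, 0]], [[0, 0, 0], [0, 0, 0]]]}}

```text
t: 21.73
eef_pos: [470.2, 135.3, 60.1]
tcp_rot: [-3.141, 0.021, 0.178]
ft_force: [-0.7, 0.8, 2.4]
opening: 0.141
```

>>> {"fn": "drive_tool", "kwargs": {"increments": [[[0, 0, 0.01], [0, 0, 0]], [[0, 0, 0.005], [0, 0, 0]], [[0, 0, 0], [0, 0, 0]]]}}

```text
t: 21.98
eef_pos: [470.2, 135.3, 59.7]
tcp_rot: [-3.141, 0.021, 0.178]
ft_force: [-3.0, 0.4, 3.4]
opening: 0.146
```

>>> {"fn": "drive_tool", "kwargs": {"increments": [[[0, 0, 0.01], [0, 0, 0]], [[0, 0, 0], [0, 0, 0]]]}}

```text
t: 22.15
eef_pos: [470.3, 135.3, 59.4]
tcp_rot: [-3.141, 0.021, 0.178]
ft_force: [-3.1, -0.2, 4.9]
opening: 0.141
```

>>> {"fn": "drive_tool", "kwargs": {"increments": [[[0, 0, 0.01], [0, 0, 0]], [[0, 0, 0], [0, 0, 0]]]}}

```text
t: 22.32
eef_pos: [470.2, 135.3, 59.2]
tcp_rot: [-3.141, 0.021, 0.178]
ft_force: [-4.1, -0.2, 6.8]
opening: 0.142
```

>>> {"fn": "drive_tool", "kwargs": {"increments": [[[0, 0, 0.005], [0, 0, 0]], [[0, 0, 0], [0, 0, 0]]]}}

```text
t: 22.48
eef_pos: [470.1, 135.3, 59.1]
tcp_rot: [-3.141, 0.021, 0.178]
ft_force: [-4.3, 0.1, 9.5]
opening: 0.14
```

>>> {"fn": "drive_tool", "kwargs": {"increments": [[[0, 0, 0], [0, 0, 0]], [[0, 0, 0], [0, 0, 0]]]}}

```text
t: 22.65
eef_pos: [470.1, 135.3, 59.1]
tcp_rot: [-3.141, 0.021, 0.178]
ft_force: [-4.3, -0.5, 8.1]
opening: 0.144
```

>>> {"fn": "drive_tool", "kwargs": {"increments": [[[0, 0, 0], [0, 0, 0]], [[0, 0, 0], [0, 0, 0]]]}}

```text
t: 22.82
eef_pos: [470.2, 135.3, 59.1]
tcp_rot: [-3.141, 0.021, 0.178]
ft_force: [-4.8, -0.9, 7.6]
opening: 0.145
```

>>> {"fn": "drive_tool", "kwargs": {"increments": [[[0, 0, 0], [0, 0, 0]], [[0, 0, 0], [0, 0, 0]]]}}

```text
t: 22.98
eef_pos: [470.1, 135.3, 59.1]
tcp_rot: [-3.141, 0.021, 0.178]
ft_force: [-4.9, 0.1, 8.6]
opening: 0.142
```

```bash
python3 look.py 22
```

```text
t 22.98 pos [470.13 135.34  59.11] rot [-3.1408  0.021   0.1781] F [-4.93  0.09  8.6 ] open 0.142
togo mm [-3.687e+01 -3.000e-02 -5.512e+01] frac [-1.229e+00 -1.000e-03 -1.837e+00]
turn frac [-0.01   0.263  0.001]
```

View pics/w22c.png

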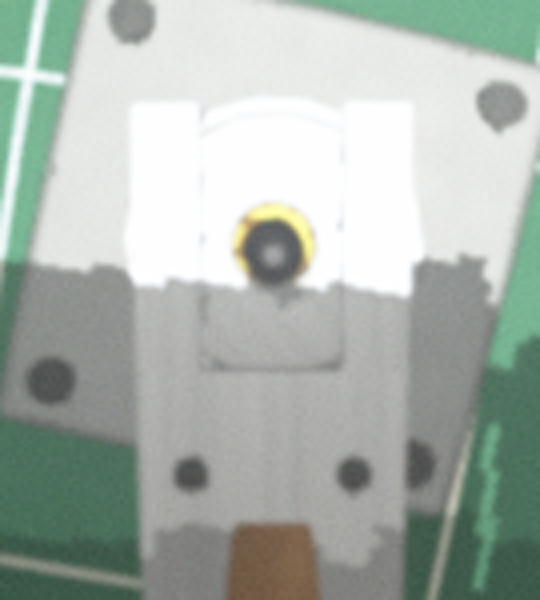

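>>> {"fn": "drive_tool", "kwargs": {"increments": [[[0, 0, -0.02], [0, 0, 0]], [[0, 0, -0.05], [0, 0, 0]], [[0, 0, -0.1], [0, 0, 0]], [[0, 0, -0.1], [0, 0.13, 0]], [[0, 0, -0.1], [0, 0.12, 0]]]}}

```text
t: 23.5
eef_pos: [470.7, 135.3, 70.1]
tcp_rot: [-3.141, -0.0, 0.178]
ft_force: [-0.0, -0.5, -1.2]
opening: 0.141
```

```bash
python3 look.py 23
```

```text
t 23.5 pos [470.69 135.3   70.08] rot [-3.1409e+00 -1.0000e-04  1.7800e-01] F [-0.04 -0.52 -1.2 ] open 0.141
togo mm [-36.23  -0.15 -44.92] frac [-1.208 -0.005 -1.497]
turn frac [-0.009 -0.001 -0.   ]
```

View pics/w23c.png

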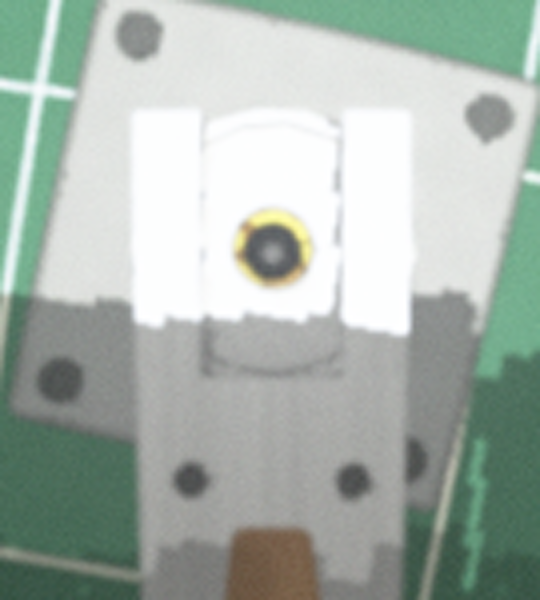

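View pics/s23c.png

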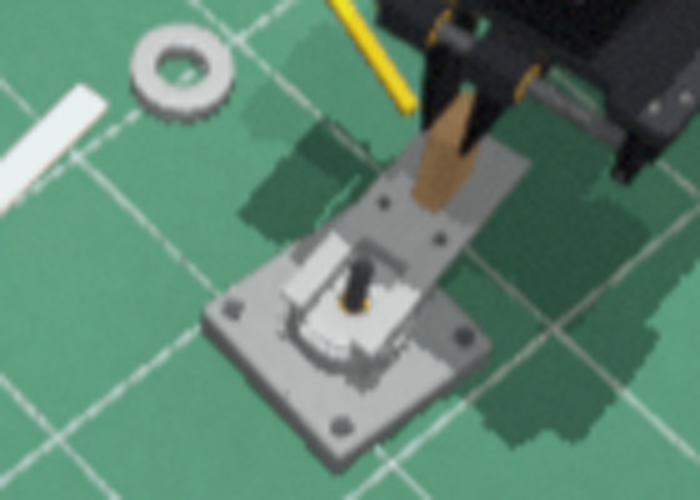

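>>> {"fn": "drive_tool", "kwargs": {"increments": [[[0, 0, -0.2], [0, 0, 0]], [[0, 0, -0.4], [0, 0, 0]], [[0, 0, -0.5], [0, 0, 0]], [[0, 0, -0.4], [0, 0, 0]], [[0, 0, -0.2], [0, 0, 0]]]}}

```text
t: 24.02
eef_pos: [471.1, 135.4, 122.5]
tcp_rot: [-3.141, -0.001, 0.178]
ft_force: [-0.4, -0.3, -1.2]
opening: 0.141
```

>>> {"fn": "drive_tool", "kwargs": {"increments": [[[0, 0.1, 0], [0, 0, 0]], [[0, 0.3, 0], [0, 0, 0]], [[0.02, 0.5, 0], [0, 0, 0]], [[0.04, 0.6, 0], [0, 0, 0]], [[0.04, 0.6, 0], [0, 0, 0]]]}}

```text
t: 24.43
eef_pos: [484.4, 72.6, 120.1]
tcp_rot: [-3.141, 0.002, 0.179]
ft_force: [0.7, -0.1, -0.5]
opening: 0.141
```

>>> {"fn": "drive_tool", "kwargs": {"increments": [[[0.04, 0.6, 0], [0, 0, 0]], [[0.04, 0.6, 0], [0, 0, 0]], [[0.04, 0.6, 0], [0, 0, 0]], [[0.04, 0.6, 0], [0, 0, 0]], [[0.04, 0.6, 0], [0, 0, 0]]]}}

```text
t: 24.85
eef_pos: [506.2, -15.3, 119.9]
tcp_rot: [-3.14, 0.002, 0.178]
ft_force: [1.1, 1.4, -1.4]
opening: 0.144
```

>>> {"fn": "drive_tool", "kwargs": {"increments": [[[0.04, 0.6, 0], [0, 0, 0]], [[0.04, 0.6, 0], [0, 0, 0]], [[0.04, 0.6, 0], [0, 0, 0]], [[0.04, 0.6, 0], [0, 0, 0]], [[0.04, 0.6, 0], [0, 0, 0]]]}}

```text
t: 25.27
eef_pos: [527.9, -102.8, 119.7]
tcp_rot: [-3.14, 0.002, 0.178]
ft_force: [-0.2, -0.3, -1.7]
opening: 0.143
```

```bash
python3 -c "
from h import *
togo([551.1,-203.4,110],.178)"
```

```text
t 25.27 pos [ 527.92 -102.75  119.71] rot [-3.1402e+00  2.3000e-03  1.7760e-01] F [-0.15 -0.29 -1.66] open 0.143
togo mm [  5.05 103.17   9.55] frac [0.168 3.439 0.318]
turn frac [-0.018  0.029 -0.004]
```

>>> {"fn": "drive_tool", "kwargs": {"increments": [[[0.04, 0.6, 0], [0, 0, 0]], [[0.04, 0.6, 0], [0, 0, 0]], [[0.04, 0.6, 0], [0, 0, 0]], [[0.04, 0.55, 0], [0, 0, 0]], [[0, 0.45, 0], [0, 0, 0]]]}}

```text
t: 25.68
eef_pos: [547.9, -184.8, 119.9]
tcp_rot: [-3.14, 0.002, 0.177]
ft_force: [0.1, -0.8, -0.7]
opening: 0.137
```

>>> {"fn": "drive_tool", "kwargs": {"increments": [[[0, 0.35, 0], [0, 0, 0]], [[0, 0.2, 0.2], [0, 0, 0]], [[0, 0.1, 0.4], [0, 0, 0]], [[0, 0, 0.5], [0, 0, 0]], [[0, 0, 0.3], [0, 0, 0]]]}}

```text
t: 26.1
eef_pos: [550.5, -201.6, 76.5]
tcp_rot: [-3.139, 0.003, 0.178]
ft_force: [0.1, -0.5, -1.5]
opening: 0.143
```

>>> {"fn": "drive_tool", "kwargs": {"increments": [[[0, 0, 0], [0, 0, 0]], [[0, 0, 0], [0, 0, 0]], [[0, 0, 0], [0, 0, 0]]]}}

```text
t: 26.35
eef_pos: [551.6, -201.9, 79.0]
tcp_rot: [-3.141, 0.001, 0.179]
ft_force: [0.5, -0.6, -0.7]
opening: 0.14
```

```bash
python3 look.py 24; python3 -c "
from h import *
togo([551.1,-203.4,43],.178)"
```

```text
t 26.35 pos [ 551.64 -201.94   78.97] rot [-3.141e+00  5.000e-04  1.785e-01] F [ 0.52 -0.62 -0.75] open 0.14
togo mm [ -56.04 -346.41  -35.81] frac [ -1.868 -11.547  -1.194]
turn frac [-0.007  0.007  0.006]
t 26.45 pos [ 551.76 -202.12   79.32] rot [-3.1415e+00 -1.0000e-04  1.7840e-01] F [-0.37 -0.57 -1.04] open 0.144
togo mm [-0.88  1.15 36.32] frac [-0.029  0.038  1.211]
turn frac [-0.001 -0.001  0.005]
```

View pics/w24.png

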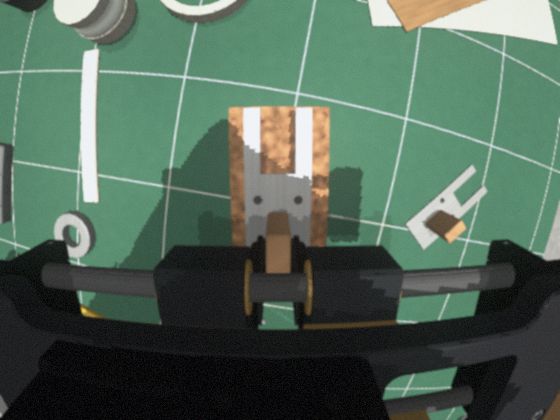

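View pics/s24c.png

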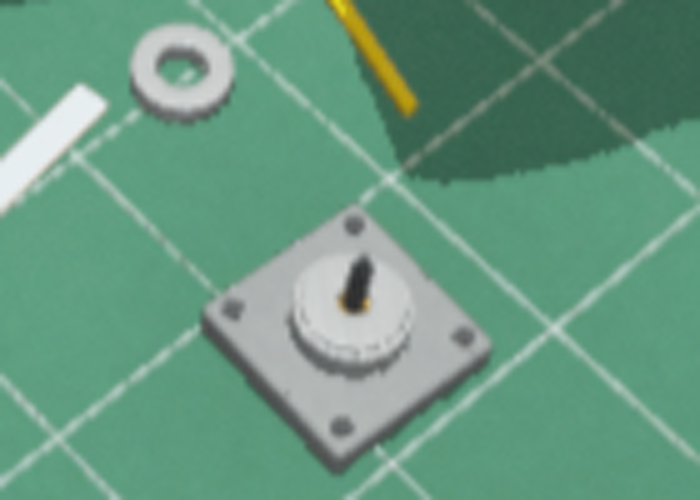

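The washer lies flat on the seat, centred (355,305 in the scene crop), and the lifter is lined up over the rest. Laying it down.

>>> {"fn": "drive_tool", "kwargs": {"increments": [[[-0.03, 0.04, 0.3], [0, 0, 0]], [[0, 0, 0.4], [0, 0, 0]], [[0, 0, 0.25], [0, 0, 0]], [[0, 0, 0.12], [0, 0, 0]], [[0, 0, 0.05], [0, 0, 0]]]}}

```text
t: 26.87
eef_pos: [550.4, -203.4, 44.3]
tcp_rot: [-3.14, 0.002, 0.178]
ft_force: [-0.1, -0.4, -1.5]
opening: 0.143
```

>>> {"fn": "drive_tool", "kwargs": {"increments": [[[0, 0, 0.03], [0, 0, 0]], [[0, 0, 0.02], [0, 0, 0]], [[0, 0, 0], [0, 0, 0]]]}}

```text
t: 27.12
eef_pos: [550.9, -203.6, 43.8]
tcp_rot: [-3.141, 0.0, 0.178]
ft_force: [0.2, 0.4, -0.8]
opening: 0.143
```

>>> {"fn": "drive_tool", "kwargs": {"increments": [[[0, 0, 0.02], [0, 0, 0]], [[0, 0, 0.02], [0, 0, 0]], [[0, 0, 0.02], [0, 0, 0]], [[0, 0, 0], [0, 0, 0]]]}}

```text
t: 27.45
eef_pos: [550.8, -203.5, 41.9]
tcp_rot: [-3.141, 0.001, 0.178]
ft_force: [0.3, 0.2, -1.3]
opening: 0.141
```

>>> {"fn": "drive_tool", "kwargs": {"increments": [[[0, 0, 0.01], [0, 0, 0]], [[0, 0, 0], [0, 0, 0]]]}}

```text
t: 27.62
eef_pos: [550.8, -203.5, 41.8]
tcp_rot: [-3.141, 0.001, 0.178]
ft_force: [-1.0, 1.8, 4.1]
opening: 0.143
```

>>> {"fn": "drive_tool", "kwargs": {"increments": [[[0, 0, 0], [0, 0, 0]], [[0, 0, 0], [0, 0, 0]], [[0, 0, 0], [0, 0, 0]], [[0, 0, 0], [0, 0, 0]], [[0, 0, 0], [0, 0, 0]]], "jaw": 0}}

```text
t: 28.03
eef_pos: [550.7, -203.6, 41.4]
tcp_rot: [-3.141, 0.001, 0.178]
ft_force: [0.2, -0.5, -0.2]
opening: 0.439
```

>>> {"fn": "drive_tool", "kwargs": {"increments": [[[0, 0, -0.1], [0, 0, 0]], [[0, 0, -0.3], [0, 0, 0]], [[0, 0, -0.6], [0, 0, 0]], [[0, 0, -0.8], [0, 0, 0]], [[0, 0, -0.8], [0, 0, 0]]]}}

```text
t: 28.45
eef_pos: [550.5, -203.5, 120.8]
tcp_rot: [-3.141, 0.001, 0.178]
ft_force: [0.3, -0.7, -0.2]
opening: 0.502
```

>>> {"fn": "drive_tool", "kwargs": {"increments": [[[0, 0, -0.8], [0, 0, 0]], [[0, 0, -0.8], [0, 0, 0]], [[0, 0, -0.4], [0, 0, 0]], [[0, 0, 0], [0, 0, 0]]]}}

```text
t: 28.78
eef_pos: [551.9, -204.1, 183.1]
tcp_rot: [3.139, -0.004, 0.178]
ft_force: [0.3, 1.0, 0.0]
opening: 0.5
```

Run:
```python
from h import *
togo([551.1,-203.4,43],.178)
w=shot('wrist','w25.png');s=shot('scene','s25.png');t=shot('top','t25.png')
for n,p in(('w',w),('s',s),('t',t)):
  for k in ['handle','washer_mid','paste_jar','collar_ring','bone_folder','board_weight','tape_roll']:
    print(n,k,[(np.round(r['point']).tolist(),round(r['score'],2)) for r in env.tip_of(k,p)[:3]])
r=[cv2.resize(s['pixels'][110:310,200:440],(400,333)),cv2.resize(t['pixels'][130:290,150:400],(400,256))]
cv2.imwrite('pics/f25.png',np.vstack(r))
```

```text
t 28.78 pos [ 551.9  -204.1   183.15] rot [ 3.139  -0.0036  0.1781] F [0.33 0.95 0.03] open 0.5
togo mm [ -1.17  -1.19 140.14] frac [-0.039 -0.04   4.671]
turn frac [ 0.033 -0.045  0.001]
w handle [([567.0, -354.0, 30.0], 0.94), ([548.0, -202.0, 64.0], 0.88)]
w washer_mid [([529.0, 146.0, 35.0], 0.58)]
w paste_jar [([710.0, -10.0, 2.0], 0.65), ([607.0, -193.0, 24.0], 0.37)]
w collar_ring [([489.0, 0.0, -3.0], 0.91)]
w bone_folder [([599.0, -12.0, -2.0], 0.93), ([529.0, 150.0, 18.0], 0.55)]
w board_weight [([751.0, 104.0, 5.0], 0.85)]
w tape_roll [([576.0, -200.0, 1.0], 0.29), ([526.0, 148.0, 36.0], 0.23)]
s handle [([568.0, -354.0, 29.0], 0.83), ([551.0, -204.0, 62.0], 0.77), ([411.0, -152.0, 26.0], 0.66)]
s washer_mid [([532.0, 148.0, 38.0], 0.75), ([549.0, -205.0, 23.0], 0.43)]
s paste_jar [([530.0, 148.0, 39.0], 0.64), ([706.0, -11.0, -2.0], 0.61)]
s collar_ring [([491.0, -1.0, -1.0], 0.86)]
s bone_folder [([603.0, -6.0, -0.0], 0.93)]
s board_weight [([751.0, 107.0, 0.0], 0.68)]
s tape_roll [([750.0, -101.0, -2.0], 0.83)]
t handle [([488.0, 0.0, 0.0], 0.64)]
t washer_mid [([531.0, 147.0, 39.0], 0.62), ([525.0, 149.0, 18.0], 0.52)]
t paste_jar [([709.0, -7.0, 1.0], 0.64)]
t collar_ring [([491.0, -1.0, -2.0], 0.58)]
t bone_folder [([602.0, -9.0, -2.0], 0.96), ([532.0, 147.0, 36.0], 0.37)]
t board_weight [([756.0, 109.0, -2.0], 0.88)]
t tape_roll [([753.0, -100.0, -3.0], 0.75)]
```

View pics/f25.png

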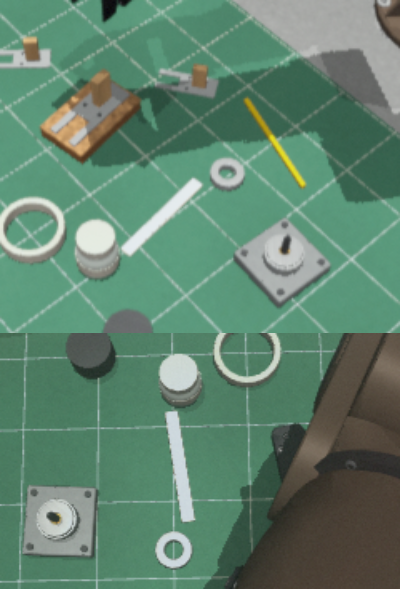

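View pics/w25.png

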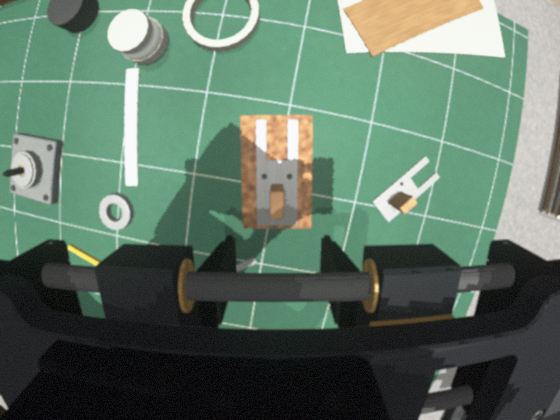

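The lifter lies flat on its rest (wrist view ~276,170), the washer is on the seat, and the bystanders have not moved.

```bash
python3 -c "
from cell import env
print(env.state()['t'],env.job_done())"
```

```text
the job is handed in; nothing more can be done
29.9833 None
```

I carried out every step and handed the job in at about 30 s of the 72 s allowed. No verdict is reported, so what follows is from my own checks.

**What I did**
- I gripped the largest lifter by its handle and carried it level to the jig with the washer loose on its fork.
- I lowered the washer over the pin onto the raised sleeve and drew the fork out. The washer stayed level.
- With the fork on top of the washer I pushed it down to a hard stop, which came after about 17 mm of travel.
- I pressed there twice, each time for more than 0.3 s. The vertical force was about 9–10 N, and roughly 10–12 N with the sideways part. At the first press the fork pitched about 0.02 rad tip-up in the grip. I therefore repeated it with the tool tilted tip-down to make the fork bear flat.
- I laid the lifter back on its rest and let go.

**Last checks**
- **Washer:** it lies flat on the seat, on the pin, in the scene and wrist pictures. The networks put its centre near (531, 147) mm and my estimate of the pin is (531, 146) mm.
- **Lifter:** it lies flat on the rest with its handle within about 4 mm of where it started.
- **Bystanders:** all within the networks' few-millimetre error of their first positions.

**Not certain**
- **Seat depth:** I could not measure the sleeve's final depth directly. I take it as home because of the hard stop and a travel that fits a sleeve starting 2–3 mm down.
- **Sideways force:** there was 4–6 N of it while pressing. I put this down to fork friction on the washer but did not confirm it.
- **Network misreadings:** the networks also gave some low-score false reports, such as a handle at the collar ring in the top view, where the arm hid the lifter. I discarded these against the pictures.

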